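# Kit ferrite cores on the counting scale

## Task

Kit up the green ferrite cores: first put every black clip-on ferrite left on the weighing pan and in the tray into the yellow returns bin, then set the empty tray squarely in the middle of the pan with its tab away from the drum, and press the scale's sunken tare button fully in with the stylus. After that, with the drum upright, turn the turret cap to its largest hole, the only one the cores fit through, and then tip the drum with its crank until all the cores are in the tray, rocking it if some hang back. Finally bring the drum fully upright, turn the cap to closed, and have the stylus standing in its stand again and the tray still square on the pan; leave the meter, the spool and the board alone.

Things in the scene. Friction and masses are not known exactly. Their poses are not given: they have to be found in the camera images.
- station: fixed kitting station: tilting drum beside a low counting scale. Origin on the bench under the drum's middle; +y to the scale, -x to crank and panel, z up. Steel weighing pan 150 (x) x 170 (y) mm, centre (0, 100), top 45 mm. Panel 40 mm high, x -135 to -83, y 12 to 188. Posts at x = +-60, 193 mm high. Upright drum and cap overhang the pan to y = 54 from 140 mm up: keep the hand clear
- trunnion (a point): the drum's pivot, where the tipping axis (the station's x) crosses the drum's own axis; 175 mm above the station's origin; fixed
- drum (a joint): tipping angle, rad, of the clear drum (100 mm wide; bottom 35 mm below, mouth 72 mm above the trunnion): 0 upright at its stop; grows as the top goes over to the station's +y until a stop at 2.3. From about 2.1 on, the outlet points steeply down over the pan's inner half and cores drop out; its lowest edge is then 84 mm above the bench. Stiff (0.4 N m): stays where left
- crank_grip (a point): middle of the crank's red grip, a bar 16 mm thick, 60 mm long, parallel to the tipping axis, spinning freely about its length, so the hand can stay upright while swinging it. 114 mm to the station's -x of the trunnion; swings with the drum at 80 mm radius: (y, z) from the trunnion (-69, +40) mm upright, at the top after 1.05 rad, (+69, +40) at 2.09
- cap (a joint): turn of the blue cap on the drum's mouth, rad, anticlockwise from above (drum upright). Its four quarters come to the outlet (+y side of the drum, orange mark) in turn: at 0 the blank one (closed); at 1.571 the largest opening, a kidney-shaped hole 32 mm wide, the only one the cores fit through; at 3.142 a 15 mm one; at -1.571 an 8 mm one. Stops at -1.8 and 3.55; rubs (0.06 N m), stays where left
- cap_grip (a point): grip point on the cap's white bar, on the drum's axis, 269 mm above the bench when upright. Bar 40 mm long, 12 thick, 30 high, its top 12 mm above this point; under it the flat cap, 108 mm wide. The point turns with the cap; the bar's length lies along the point's y (with the cap at 0: along the station's y)
- tare (a joint): travel of the scale's red tare button, m: 0 out, 0.004 fully in (spring, 1.2 N to start, 4 N fully in)
- tare_top (a point): middle of the tare button's upper face; button 13 mm wide, 8 mm deep in a round well 16 mm wide (orange ring) in the panel, at station (-109, 164) mm; pressed straight down
- stylus: button stylus, upright in its stand at the start: origin at its tip, z up along it. White tip 6 mm thick, 40 mm long; orange collar 24 mm wide from 40 to 46 mm; yellow square grip 14 x 14 mm up to 126 mm, faces along its x and y; 40 g
- stand: fixed dark blue stylus stand, 60 x 60 x 50 mm, origin under its centre: a chamfered hole 15 mm wide in the middle of its top takes the tip and the collar rests on top, the stylus's origin then 10 mm above the stand's
- tray: loose white parts tray: open box 110 (x) x 140 (y) mm, 32 high, walls and floor 3, origin under its centre; on its +y end an upright grip tab (36 mm in x, 8 thick, centre at y = 74, top 58 above the underside). About 0.14 kg. On the pan the tab points away from the drum
- bin: fixed yellow returns bin, open box 150 (x) x 120 (y) mm, 70 high, walls 4, origin under its centre
- clamp0: black clip-on ferrite left over from the last job, 62 mm in x, 30 mm in y, 26 mm high, origin under its centre, about 70 g; lies on the outer half of the weighing pan at the start, or is absent
- clamp1: black clip-on ferrite left over from the last job, 62 mm in x, 30 mm in y, 26 mm high, origin under its centre, about 70 g; lies on the outer half of the weighing pan at the start, or is absent
- clamp2: black clip-on ferrite left over from the last job, 62 mm in x, 30 mm in y, 26 mm high, origin under its centre, about 70 g; lies in the tray at the start, or is absent
- core0_mid (a point): centre of a green barrel-shaped ferrite core (21 mm wide, 21 mm long, 25 g), in the drum at the start, or absent
- core1_mid (a point): centre of a green barrel-shaped ferrite core (21 mm wide, 21 mm long, 25 g), in the drum at the start, or absent
- core2_mid (a point): centre of a green barrel-shaped ferrite core (21 mm wide, 21 mm long, 25 g), in the drum at the start, or absent
- core3_mid (a point): centre of a green barrel-shaped ferrite core (21 mm wide, 21 mm long, 25 g), in the drum at the start, or absent
- core4_mid (a point): centre of a green barrel-shaped ferrite core (21 mm wide, 21 mm long, 25 g), in the drum at the start, or absent
- core5_mid (a point): centre of a green barrel-shaped ferrite core (21 mm wide, 21 mm long, 25 g), in the drum at the start, or absent
- meter: yellow hand multimeter 150 x 75 x 34 mm lying on the bench; a bystander: not part of the job, to be left where it is
- spool: orange solder spool 64 mm wide, 50 mm tall, standing; a bystander: not part of the job, to be left where it is
- board: green circuit board 100 x 130 mm on brass feet, 25 mm tall; a bystander: not part of the job, to be left where it is
There are look-alikes about, which are no part of the job. Leave any red look-alike of the stylus alone.

How it is judged:
By the outcome, as a careful person would: the job done as asked, in the order asked, and still so for the second after the job is handed in, with the robot touching nothing.
Of core0, core1, core2, core3, core4, core5 only 3 to 6 are there at a start; the rules pass over those that are not, and their reading is None.
Of clamp0, clamp1, clamp2 only 1 to 3 are there at a start; the rules pass over those that are not, and their reading is None.
At some moment in a run one of tray, clamp0, clamp1 may be knocked a few centimetres aside while the robot is not near it.
It also fails if it takes over 210 s, if anything falls off the work surface, if the arm or the gripper's body presses on something with over 40 N, if the wrist force passes 120 N, or if a joint passes its speed limit or range.

## Robot

A 6-joint arm with a two-finger parallel gripper is mounted at the origin on the work surface. World frame = base frame: x ahead of the robot, y to its left, z up, the work surface at z = 0. Lengths are in m, angles in rad, forces in N, time in s.
With the tool pointing down it reaches from about 0.3 to 0.875 m from the base axis. Payload 6.4 kg.
Tool frame: the origin (TCP) lies midway between the tips of the shut fingers; the grasp point (between the pads) lies 19 mm behind it (ctrl.pinch_z is the distance from the TCP to the grasp point, in m); z points along the fingers, y is the line along which they close (so a half turn about z gives the same grasp; the last joint's range is limited). The gripper opens to 85 mm and grips with 20 to 120 N. Pads are 22 mm wide; open, the fingers measure 114 mm over their backs; the gripper's body (76 mm by 85 mm) begins 54 mm behind the grasp point. The pads swing forward as they close: fully open they stand 13 mm farther back than shut.
Start: joints at [1.054, 0.181, 1.607, -0, 1.354, -0.206], TCP at [0.176, 0.547, 0.231] pointing down, gripper open.
Joint ranges: [-2.99, 2.99], [-0.89, 2.07], [0.3, 2.58], [-1.14, 4.28], [0, 2.63], [-3.12, 3.12]. Speed limits (rad/s): [2.57, 2.57, 3.01, 3.14, 3.14, 3.14].

## Interface

Orientations are given as a unit quaternion [w, x, y, z].
In Python, from bench import ctrl gives the robot as it stands.
- The arm moves only by the tool apply_moves, never from a script. Its argument "moves" is a list of rows, each an object with "jaw": the opening, from 0 (shut) to 1 (fully open); "offset": the shift along the tool's x, y, z in mm, a list of three; "rot": the turn, a rotation vector about the tool's x, y, z in degrees, a list of three. In form: [{"jaw": jaw, "offset": [dx, dy, dz], "rot": [ax, ay, az]}, ...]. A call has exactly 5 rows; each row shifts and turns the commanded pose from where the row before left it, along the tool's axes as they then stand; what a row does not reach is not made up. A row lasts 1/8 s, in which the tool goes at most 62.5 mm and 10.7 degrees, less where a joint would pass 70% of its speed; a pose out of reach is approached as far as the arm can. A call is refused whole if a number of a shift passes 62.5 or a number of a turn 10.7, either way. A call with a gripper value outside its range is refused whole. The fingers move at their own pace and stop on an object; the grip force is fixed at half the most. Time passes only in rows, so rows that do not move let the fingers close, or fill a call up. It gives the time, the measured TCP pose, the force, the opening and the grip force at its end, in the units of the state.
- ctrl.get_obs(): the state, without advancing time (a new reading comes with each control period).
- ctrl.camera(name): name is "scene" or "top" or "wrist"; returns (picture, depth): 400x640x3 uint8, red, green, blue; 400x640 float32, m along the optical axis (not along the pixel's ray), 0 where there is no reading.
- ctrl.camera_params(name): a dict with "K" (3x3 intrinsics, pixels), "cam_to_world" (4x4, takes a point from camera to world coordinates); the wrist camera has in their place "mount" (4x4, takes a point from camera to tool coordinates, whose origin is the TCP and whose axes are the flange's). Camera axes: x right, y down, z forward; pixel columns grow to the right and rows downward; lengths in m; the calibration is good to about 2 mm. A picture is of the moment at which its call begins: read the wrist's pose just before it. camera_params takes no time and is no camera call.
- ctrl.hand_in(): hands the job in; it is judged then, once.
Trained networks look in the newest picture that a camera, given by its name, has taken for a name from the list of things; names that differ only in an ending like _2 or _b are one class to them, and where a whole thing is asked for, a point or a joint stands for the part that bears it (a point fixed in the world has none). Each returns a list of dicts, best first, with "score" (0 to 1); they miss things now and then, are a little off and sometimes report something else, mostly with a low value. They report only what shows in the picture. A call takes as long as a camera call. They do not tell look-alikes from the thing itself.
- ctrl.outline_of(camera, target): "region" (400x640 bool, what is visible of it) and "position" ([column, row] in pixels, amid what is visible of it).
The state is a dict: "time_s": time; "q": joint angles; "dq": joint speeds; "joint_efforts": joint torques, N m; "eef_pos": TCP position; "eef_rot": TCP orientation; "wrist_force": force on the tool from outside, world axes, zero at the start; "torque": the same for the moment, N m; "opening": opening from 0.0 (shut) to 1.0 (fully open); "grasp_force": force on a finger pad.
Only numpy, scipy, OpenCV 4.12 (cv2) and the standard library are available. Lean on these libraries where they do the work, as an engineer would, in place of code of your own. Each camera call takes 0.05 s, during which the arm holds its last target. There are 200 camera calls.

## Working session

There is one attempt and no reset: what is moved stays moved. The work goes in short steps, Python scripts to look and compute and a tool call to move; the robot and the scene stay as the last step left them, time stands still between calls to the robot, and variables do not carry over. Pictures are saved under pics/ and viewed, at most 14 in all, crops included, and the job is handed in when it is done.

Besides the shell and the picture viewer there is one more tool, called as name([rows], argument=value, ...), one row to a line, values as JSON. apply_moves: Moves the arm, as the interface text tells. Its arguments: {"type":"object","properties":{"moves":{"type":"array"}},"required":["moves"]}

```bash
ls; mkdir -p pics
cat > h.py <<'E'
import numpy as np, cv2
from bench import ctrl
from scipy.spatial.transform import Rotation as R
def obs():
    o=ctrl.get_obs(); return o
def T(o):
    M=np.eye(4); q=o['eef_rot']; M[:3,:3]=R.from_quat([q[1],q[2],q[3],q[0]]).as_matrix(); M[:3,3]=o['eef_pos']; return M
def cam(name):
    o=ctrl.get_obs(); im,d=ctrl.camera(name); p=ctrl.camera_params(name)
    M=p['cam_to_world'] if name!='wrist' else T(o)@np.array(p['mount'])
    return im,d,np.array(p['K']),np.array(M)
def cloud(d,K,M):
    v,u=np.indices(d.shape); P=np.stack([(u-K[0,2])/K[0,0]*d,(v-K[1,2])/K[1,1]*d,d],-1)
    W=P@M[:3,:3].T+M[:3,3]; W[d<=0]=np.nan; return W
def save(im,n): cv2.imwrite('pics/'+n,im[:,:,::-1])
E
python3 - <<'E'
from h import *
o=obs(); print({k:np.round(v,3) for k,v in o.items()})
for n in ['top','scene']:
    im,d,K,M=cam(n); save(im,n+'0.png'); W=cloud(d,K,M); np.savez(n+'0.npz',im=im,d=d,K=K,M=M)
    print(n,np.round(K,1).tolist(),np.round(M,3).tolist())
    for t in ['station','drum','crank_grip','cap','cap_grip','tare','stylus','stand','tray','bin','clamp0','core0_mid','meter','spool','board']:
        for r in ctrl.outline_of(n,t)[:4]:
            if r['score']<.3: continue
            w=W[r['region']]; w=w[~np.isnan(w[:,0])]
            print(n,t,round(r['score'],2),np.round(r['position']),r['region'].sum(),np.round(np.nanmedian(w,0),3) if len(w) else '', np.round(np.percentile(w,[3,97],axis=0),3).tolist() if len(w) else '')
E
```

```text
pics
{'time_s': np.float64(0.0), 'q': array([ 1.054,  0.181,  1.608, -0.   ,  1.354, -0.206]), 'dq': array([-0.001, -0.001,  0.   , -0.   , -0.001,  0.001]), 'joint_efforts': array([-2.0000e-03, -4.4487e+01, -3.5134e+01, -1.0000e-03,  9.0000e-03,
        0.0000e+00]), 'eef_pos': array([0.176, 0.547, 0.23 ]), 'eef_rot': array([-0.   ,  0.155,  0.988, -0.001]), 'wrist_force': array([0.005, 0.029, 0.146]), 'torque': array([-0.023,  0.017, -0.028]), 'grasp_force': np.float64(0.0), 'opening': np.float64(0.995)}
top [[486.3, 0.0, 317.2], [0.0, 486.3, 205.1], [0.0, 0.0, 1.0]] [[0.007, -0.995, 0.104, 0.362], [-1.0, -0.007, -0.002, -0.012], [0.003, -0.104, -0.995, 1.485], [0.0, 0.0, 0.0, 1.0]]
top station 0.66 [330. 177.] 5523 [ 0.583 -0.056  0.045] [[0.486, -0.173, 0.016], [0.685, 0.07, 0.253]]
top drum 0.92 [360. 162.] 1890 [ 0.603 -0.117  0.247] [[0.495, -0.184, 0.015], [0.664, -0.062, 0.278]]
top cap 0.97 [358. 154.] 831 [ 0.616 -0.122  0.25 ] [[0.577, -0.158, 0.245], [0.663, -0.062, 0.28]]
top cap 0.4 [194. 276.] 456 [0.3   0.353 0.048] [[0.272, 0.329, -0.001], [0.327, 0.384, 0.053]]
top
[... 3728 characters left out ...]
clamp0 0.9 [302. 257.] 333 [0.575 0.032 0.068] [[0.542, 0.009, 0.047], [0.601, 0.041, 0.073]]
scene clamp0 0.63 [418. 303.] 362 [0.439 0.305 0.027] [[0.419, 0.273, 0.008], [0.45, 0.33, 0.032]]
scene clamp0 0.62 [275. 271.] 347 [0.665 0.036 0.069] [[0.631, 0.015, 0.049], [0.69, 0.046, 0.073]]
scene meter 0.9 [204. 231.] 1126 [ 0.692 -0.278  0.033] [[0.618, -0.328, 0.007], [0.758, -0.256, 0.042]]
scene spool 0.87 [471. 286.] 755 [0.313 0.37  0.047] [[0.272, 0.338, 0.001], [0.33, 0.393, 0.053]]
scene spool 0.56 [267. 246.] 7875 [ 0.62  -0.059  0.045] [[0.49, -0.167, 0.005], [0.699, 0.082, 0.252]]
scene board 0.73 [375. 383.] 2200 [0.669 0.383 0.013] [[0.626, 0.33, 0.008], [0.729, 0.443, 0.023]]
```

Run:
```python
import cv2
a=cv2.imread('pics/top0.png')[90:330,130:490]; cv2.imwrite('pics/a.png',cv2.resize(a,None,fx=2.2,fy=2.2,interpolation=cv2.INTER_CUBIC))
b=cv2.imread('pics/scene0.png')[130:400,180:520]; cv2.imwrite('pics/b.png',cv2.resize(b,None,fx=2.2,fy=2.2,interpolation=cv2.INTER_CUBIC))
```

```text
(no output)
```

View pics/a.png

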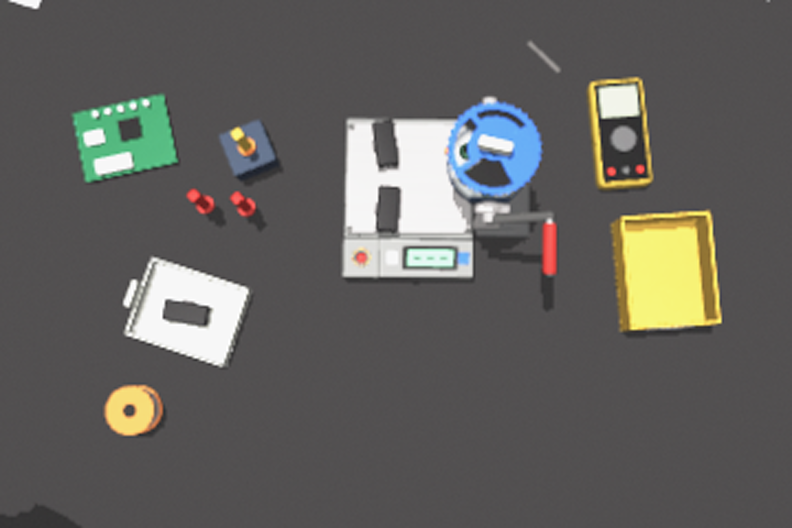

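View pics/b.png

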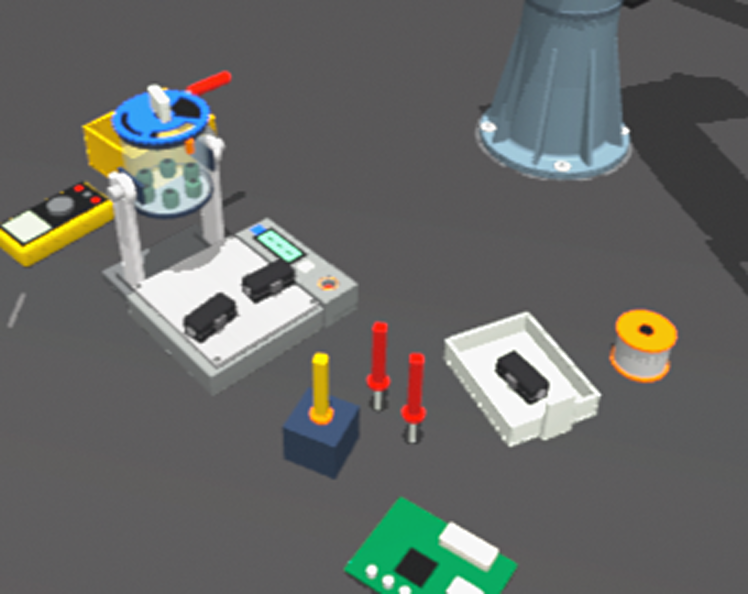

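```bash
cat > fit.py <<'E'
from h import *
def rect(W,box,zr,name,show=True):
    x0,x1,y0,y1=box
    m=(W[...,0]>x0)&(W[...,0]<x1)&(W[...,1]>y0)&(W[...,1]<y1)&(W[...,2]>zr[0])&(W[...,2]<zr[1])
    p=W[m][:,:2].astype(np.float32)
    if len(p)<5: print(name,'few'); return
    # erode outliers: percentiles in rotated frame
    c,(w,h),a=cv2.minAreaRect(p*1000)
    if w<h: w,h,a=h,w,a+90
    a=(a+90)%180-90
    print(name,'n',len(p),'c',np.round(c,1),'wh',np.round([w,h],1),'long axis ang',round(a,1),'medz',np.round(np.median(W[m][:,2])*1000,1)); return c,a
E
python3 - <<'E'
from fit import *
for n in ['top','scene']:
    f=np.load(n+'0.npz'); W=cloud(f['d'],f['K'],f['M']); print(n)
    rect(W,(.52,.615,-.01,.06),(.062,.08),'clampA')
    rect(W,(.615,.70,-.01,.06),(.062,.08),'clampB')
    rect(W,(.40,.46,.25,.34),(.02,.0285+.006),'clampC')
    rect(W,(.34,.52,.19,.40),(.027,.065),'tray rim')
    rect(W,(.34,.52,.19,.40),(.045,.065),'tab')
    rect(W,(.39,.59,-.44,-.28),(.06,.08),'bin rim')
    rect(W,(.60,.70,.16,.26),(.045,.054),'stand top')
    rect(W,(.62,.70,.16,.26),(.11,.16),'stylus')
    rect(W,(.45,.75,-.04,.1),(.035,.05),'scale')
    rect(W,(.45,.75,-.04,.1),(.0425,.05),'pan')
    rect(W,(.45,.57,-.15,.1),(.036,.042),'panel')
    rect(W,(.55,.7,-.2,-.04),(.262,.3),'capbar')
    rect(W,(.55,.7,-.2,-.04),(.235,.262),'cap')
    rect(W,(.44,.55,-.2,-.14),(.19,.24),'crank')
E
```

```text
top
clampA n 209 c [569.5  19.8] wh [60.  32.5] long axis ang 0.4 medz 69.4
clampB n 207 c [658.7  23.7] wh [61.3 32.8] long axis ang 8.6 medz 69.3
clampC n 203 c [432.5 293.8] wh [62.4 32.3] long axis ang 81.6 medz 26.8
tray rim n 311 c [433.2 293.8] wh [148.1 109.1] long axis ang 72.1 medz 30.7
tab n 43 c [454.1 360.7] wh [35.3  8.4] long axis ang -19.4 medz 55.5
bin rim n 316 c [ 490.6 -359.3] wh [151.4 122.4] long axis ang 4.5 medz 68.2
stand top n 276 c [655.3 210.5] wh [62.5 59.6] long axis ang 22.9 medz 49.0
stylus n 32 c [654.3 210.1] wh [13.4 12.6] long axis ang -57.1 medz 131.7
scale n 2015 c [589.4  17.9] wh [217.6 117.1] long axis ang -1.0 medz 42.4
pan n 974 c [585.3  19.9] wh [205.9 116.1] long axis ang 0.2 medz 44.9
panel n 814 c [524.5 -26.6] wh [207.5  89.6] long axis ang 88.7 medz 39.2
capbar n 91 c [ 614.4 -110.1] wh [39.1 12.2] long axis ang 76.5 medz 279.0
cap n 1195 c [ 614.8 -110.9] wh [108.9 108.8] long axis ang 33.9 medz 249.1
crank n 218 c [ 509.1 -162.7] wh [75.  45.1] long axis ang 0.2 medz 217.9
scene
clampA n 236 c [571.   24.3] wh [64.3 35.7] long axis 
[... 284 characters left out ...]
g axis ang -15.7 medz 55.5
bin rim n 112 c [ 490.7 -354.6] wh [151.3 123. ] long axis ang 2.9 medz 66.9
stand top n 478 c [655.9 215.7] wh [63.1 61.5] long axis ang 23.0 medz 49.8
stylus n 81 c [656.3 217.3] wh [14.4 13. ] long axis ang 45.6 medz 127.5
scale n 1994 c [589.7  22.8] wh [219.4 126.1] long axis ang -0.2 medz 43.7
pan n 1218 c [588.   20.7] wh [207.4 121.3] long axis ang -0.1 medz 45.0
panel n 683 c [520.9 -20. ] wh [211.   89.5] long axis ang 87.7 medz 39.9
capbar n 91 c [ 616.5 -104.4] wh [40.6 11.7] long axis ang 80.7 medz 276.1
cap n 850 c [ 615.8 -104.7] wh [111.1 109.1] long axis ang -27.6 medz 250.0
crank n 110 c [ 503.3 -171.9] wh [62.3 16.5] long axis ang -3.7 medz 219.4
```

apply_moves([
  {"jaw":0.6,"offset":[-53.5,-26.5,0],"rot":[0,0,0]},
  {"jaw":0.6,"offset":[-53.5,-26.5,0],"rot":[0,0,0]},
  {"jaw":0.6,"offset":[-53.5,-26.5,0],"rot":[0,0,0]},
  {"jaw":0.6,"offset":[-53.5,-26.5,0],"rot":[0,0,0]},
  {"jaw":0.6,"offset":[-53.5,-26.5,0],"rot":[0,0,0]},
])

```text
time_s: 2.22
eef_pos: [0.3912, 0.3381, 0.2316]
eef_rot: [0.0, 0.155, 0.988, 0.0]
wrist_force: [0.1, 0.1, 0.4]
opening: 0.601
grasp_force: 0.0
```

apply_moves([
  {"jaw":0.6,"offset":[-53.5,-26.5,0],"rot":[0,0,0]},
  {"jaw":0.6,"offset":[0,0,0],"rot":[0,0,10]},
  {"jaw":0.6,"offset":[0,0,0],"rot":[0,0,10]},
  {"jaw":0.6,"offset":[0,0,0],"rot":[0,0,10]},
  {"jaw":0.6,"offset":[0,0,0],"rot":[0,0,10]},
])

```text
time_s: 2.85
eef_pos: [0.4329, 0.2978, 0.2313]
eef_rot: [0.0, 0.486, 0.874, 0.0]
wrist_force: [1.4, -1.0, 0.1]
opening: 0.599
grasp_force: 0.0
```

apply_moves([
  {"jaw":0.6,"offset":[0,0,0],"rot":[0,0,10]},
  {"jaw":0.6,"offset":[0,0,0],"rot":[0,0,10]},
  {"jaw":0.6,"offset":[0,0,0],"rot":[0,0,10]},
  {"jaw":0.6,"offset":[0,0,0],"rot":[0,0,10]},
  {"jaw":0.6,"offset":[0,0,0],"rot":[0,0,0]},
])

```text
time_s: 3.48
eef_pos: [0.4328, 0.2979, 0.2313]
eef_rot: [0.0, 0.753, 0.658, 0.0]
wrist_force: [0.3, 0.6, -0.1]
opening: 0.6
grasp_force: 0.0
```

```bash
cat >> h.py <<'E'
def psi(o):
    y=T(o)[:3,1]; return np.degrees(np.arctan2(y[1],y[0]))
def go(x=None,y=None,z=None,ps=None):
    "x,y,z mm world; prints offsets in current tool axes and turn about tool z"
    o=obs(); M=T(o); p=M[:3,3]*1000; t=np.array([v if v is not None else p[i] for i,v in enumerate((x,y,z))])
    d=M[:3,:3].T@(t-p); print('t',round(float(o['time_s']),2),'tcp',np.round(p,1),'psi',round(psi(o),1),'tilt',np.round(M[:3,2],3),'open',round(float(o['opening']),2),'gf',round(float(o['grasp_force']),1),'F',np.round(o['wrist_force'],1),'| off',np.round(d,1),'rotz',None if ps is None else round((psi(o)-ps+180)%360-180,1))
E
python3 - <<'E'
from fit import *
go(433,296)
im,d,K,M=cam('wrist'); save(im,'w1.png'); np.savez('w1.npz',d=d,im=im,K=K,M=M); W=cloud(d,K,M)
print(np.round(ctrl.camera_params('wrist')['mount'],3).tolist())
rect(W,(.40,.47,.25,.34),(.018,.0345),'clampC')
rect(W,(.34,.52,.19,.40),(.027,.065),'tray rim')
rect(W,(.34,.52,.19,.40),(.045,.065),'tab')
E
```

```text
t 3.48 tcp [432.8 297.9 231.3] psi -7.7 tilt [ 0.  0. -1.] open 0.6 gf 0.0 F [ 0.3  0.6 -0.1] | off [-1.9  0.4 -0. ] rotz None
[[-0.0, -0.966, -0.26, 0.065], [1.0, -0.0, -0.001, -0.001], [0.001, -0.26, 0.966, -0.143], [0.0, 0.0, 0.0, 1.0]]
clampC n 1456 c [432.5 295.3] wh [61.9 32.1] long axis ang 81.6 medz 28.6
tray rim n 2934 c [433.3 295.3] wh [148.1 110. ] long axis ang 72.4 medz 30.3
tab n 304 c [454.7 362. ] wh [35.5  8. ] long axis ang -17.7 medz 57.5
```

View pics/w1.png

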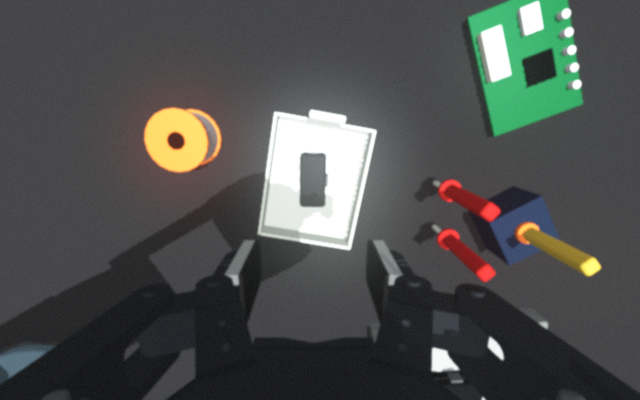

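apply_moves([
  {"jaw":0.6,"offset":[-2.5,0,56],"rot":[0,0,0]},
  {"jaw":0.6,"offset":[0,0,56],"rot":[0,0,0]},
  {"jaw":0.6,"offset":[0,0,56],"rot":[0,0,0]},
  {"jaw":0.6,"offset":[0,0,40],"rot":[0,0,0]},
  {"jaw":0.6,"offset":[0,0,15],"rot":[0,0,0]},
])

```text
time_s: 4.15
eef_pos: [0.4307, 0.2947, 0.0059]
eef_rot: [-0.001, 0.753, 0.658, -0.002]
wrist_force: [-0.2, 0.2, 0.1]
opening: 0.598
grasp_force: 0.0
```

apply_moves([
  {"jaw":0.1,"offset":[0,0,0],"rot":[0,0,0]},
  {"jaw":0.1,"offset":[0,0,0],"rot":[0,0,0]},
  {"jaw":0.1,"offset":[0,0,0],"rot":[0,0,0]},
  {"jaw":0.1,"offset":[0,0,0],"rot":[0,0,0]},
  {"jaw":0.1,"offset":[0,0,0],"rot":[0,0,0]},
])

```text
time_s: 4.78
eef_pos: [0.433, 0.2957, 0.009]
eef_rot: [0.0, 0.754, 0.657, 0.001]
wrist_force: [-0.5, -0.1, 4.6]
opening: 0.337
grasp_force: 62.4
```

apply_moves([
  {"jaw":0.1,"offset":[0,0,-20],"rot":[0,0,0]},
  {"jaw":0.1,"offset":[0,0,-50],"rot":[0,0,0]},
  {"jaw":0.1,"offset":[0,0,-60],"rot":[0,0,0]},
  {"jaw":0.1,"offset":[0,0,-30],"rot":[0,0,0]},
  {"jaw":0.1,"offset":[0,0,0],"rot":[0,0,0]},
])

```text
time_s: 5.4
eef_pos: [0.4343, 0.2962, 0.1714]
eef_rot: [0.001, 0.754, 0.657, 0.003]
wrist_force: [-0.1, 0.0, -0.0]
opening: 0.337
grasp_force: 61.9
```

apply_moves([
  {"jaw":0.1,"offset":[-57,1,0],"rot":[0,0,0]},
  {"jaw":0.1,"offset":[-57,1,0],"rot":[0,0,0]},
  {"jaw":0.1,"offset":[-57,1,0],"rot":[0,0,0]},
  {"jaw":0.1,"offset":[-57,1,0],"rot":[0,0,0]},
  {"jaw":0.1,"offset":[-57,1,0],"rot":[0,0,0]},
])

```text
time_s: 6.02
eef_pos: [0.3972, 0.0111, 0.1668]
eef_rot: [-0.001, 0.753, 0.657, -0.001]
wrist_force: [1.5, -0.9, -0.6]
opening: 0.337
grasp_force: 61.8
```

apply_moves([
  {"jaw":0.1,"offset":[-57,1,0],"rot":[0,0,0]},
  {"jaw":0.1,"offset":[-57,1,0],"rot":[0,0,0]},
  {"jaw":0.1,"offset":[-52,10,0],"rot":[0,0,0]},
  {"jaw":0.1,"offset":[-52,10,0],"rot":[0,0,0]},
  {"jaw":0.1,"offset":[-52,10,0],"rot":[0,0,0]},
])

```text
time_s: 6.65
eef_pos: [0.3927, -0.2605, 0.1665]
eef_rot: [-0.001, 0.754, 0.657, 0.0]
wrist_force: [0.8, 0.7, 1.2]
opening: 0.337
grasp_force: 61.9
```

apply_moves([
  {"jaw":0.1,"offset":[-43,43,0],"rot":[0,0,0]},
  {"jaw":0.1,"offset":[-43,43,0],"rot":[0,0,0]},
  {"jaw":0.1,"offset":[0,0,0],"rot":[0,0,0]},
  {"jaw":0.1,"offset":[0,0,0],"rot":[0,0,0]},
  {"jaw":0.1,"offset":[0,0,0],"rot":[0,0,0]},
])

```text
time_s: 7.28
eef_pos: [0.4666, -0.355, 0.1678]
eef_rot: [-0.001, 0.753, 0.658, 0.0]
wrist_force: [-0.3, -0.3, -0.2]
opening: 0.337
grasp_force: 61.9
```

Run:
```python
from fit import *
go(470,-357)
im,d,K,M=cam('wrist'); W=cloud(d,K,M)
rect(W,(.39,.59,-.44,-.28),(.06,.08),'bin rim')
```

```text
t 7.28 tcp [ 466.6 -355.   167.8] psi -7.8 tilt [-0.001  0.001 -1.   ] open 0.34 gf 61.9 F [-0.3 -0.3 -0.2] | off [-1.6  3.7 -0. ] rotz None
bin rim n 3683 c [ 489.9 -358.4] wh [150.5 120.1] long axis ang 4.0 medz 69.3
```

apply_moves([
  {"jaw":0.1,"offset":[0,0,50],"rot":[0,0,0]},
  {"jaw":0.1,"offset":[0,0,50],"rot":[0,0,0]},
  {"jaw":0.1,"offset":[0,0,40],"rot":[0,0,0]},
  {"jaw":0.1,"offset":[0,0,10],"rot":[0,0,0]},
  {"jaw":0.1,"offset":[0,0,0],"rot":[0,0,0]},
])

```text
time_s: 7.95
eef_pos: [0.4675, -0.3556, 0.0186]
eef_rot: [0.0, 0.753, 0.658, 0.0]
wrist_force: [0.6, -0.3, -0.7]
opening: 0.333
grasp_force: 68.3
```

apply_moves([
  {"jaw":0.5,"offset":[0,0,0],"rot":[0,0,0]},
  {"jaw":0.5,"offset":[0,0,0],"rot":[0,0,0]},
  {"jaw":0.5,"offset":[0,0,-50],"rot":[0,0,0]},
  {"jaw":0.5,"offset":[0,0,-50],"rot":[0,0,0]},
  {"jaw":0.5,"offset":[0,0,-55],"rot":[0,0,0]},
])

```text
time_s: 8.57
eef_pos: [0.4668, -0.3558, 0.176]
eef_rot: [0.0, 0.754, 0.657, -0.0]
wrist_force: [0.7, -0.1, -0.4]
opening: 0.5
grasp_force: 0.0
```

apply_moves([
  {"jaw":0.6,"offset":[43,-43,0],"rot":[0,0,0]},
  {"jaw":0.6,"offset":[43,-43,0],"rot":[0,0,0]},
  {"jaw":0.6,"offset":[55,-9,0],"rot":[0,0,0]},
  {"jaw":0.6,"offset":[55,-9,0],"rot":[0,0,0]},
  {"jaw":0.6,"offset":[55,-9,0],"rot":[0,0,0]},
])

```text
time_s: 9.2
eef_pos: [0.389, -0.0908, 0.1745]
eef_rot: [0.001, 0.754, 0.657, 0.0]
wrist_force: [0.8, 0.0, -0.1]
opening: 0.601
grasp_force: 0.0
```

apply_moves([
  {"jaw":0.6,"offset":[55,-9,0],"rot":[0,0,0]},
  {"jaw":0.6,"offset":[55,-9,0],"rot":[0,0,0]},
  {"jaw":0.6,"offset":[0,0,0],"rot":[0,0,-10]},
  {"jaw":0.6,"offset":[0,0,0],"rot":[0,0,-10]},
  {"jaw":0.6,"offset":[0,0,0],"rot":[0,0,-10]},
])

```text
time_s: 9.82
eef_pos: [0.3864, 0.0195, 0.1743]
eef_rot: [0.001, 0.555, 0.832, 0.0]
wrist_force: [-0.6, 0.1, 0.1]
opening: 0.598
grasp_force: 0.0
```

apply_moves([
  {"jaw":0.6,"offset":[0,0,-20],"rot":[0,0,-10]},
  {"jaw":0.6,"offset":[0,0,-20],"rot":[0,0,-10]},
  {"jaw":0.6,"offset":[0,0,-20],"rot":[0,0,-10]},
  {"jaw":0.6,"offset":[0,0,0],"rot":[0,0,-10]},
  {"jaw":0.6,"offset":[0,0,0],"rot":[0,0,-10]},
])

```text
time_s: 10.45
eef_pos: [0.3864, 0.0191, 0.2346]
eef_rot: [0.001, 0.152, 0.988, -0.0]
wrist_force: [0.1, -0.7, -0.2]
opening: 0.602
grasp_force: 0.0
```

apply_moves([
  {"jaw":0.6,"offset":[0,0,0],"rot":[0,0,-10]},
  {"jaw":0.6,"offset":[0,0,0],"rot":[0,0,-8]},
  {"jaw":0.6,"offset":[-50,15,0],"rot":[0,0,0]},
  {"jaw":0.6,"offset":[-50,15,0],"rot":[0,0,0]},
  {"jaw":0.6,"offset":[0,0,0],"rot":[0,0,0]},
])

```text
time_s: 11.08
eef_pos: [0.488, 0.0501, 0.2333]
eef_rot: [0.0, -0.002, 1.0, -0.0]
wrist_force: [-0.2, 0.7, 0.6]
opening: 0.604
grasp_force: 0.0
```

Run:
```python
from fit import *
go(569,22,48,90)
im,d,K,M=cam('wrist'); save(im,'w2.png'); np.savez('w2.npz',d=d,im=im,K=K,M=M); W=cloud(d,K,M)
rect(W,(.52,.615,-.01,.06),(.062,.08),'clampA')
rect(W,(.615,.70,-.01,.06),(.062,.08),'clampB')
rect(W,(.45,.75,-.04,.1),(.0425,.05),'pan')
rect(W,(.45,.75,-.04,.1),(.03,.05),'scale')
rect(W,(.55,.7,-.2,-.04),(.262,.3),'capbar')
rect(W,(.55,.7,-.2,-.04),(.235,.262),'cap')
```

```text
t 11.07 tcp [488.   50.1 233.3] psi 90.3 tilt [ 0. -0. -1.] open 0.6 gf 0.0 F [-0.2  0.7  0.6] | off [-80.8 -28.5 185.3] rotz 0.3
clampA n 1548 c [568.4  20.2] wh [61.7 33.2] long axis ang -4.6 medz 70.4
clampB n 915 c [649.4  23.2] wh [46.6 32.9] long axis ang 8.9 medz 70.3
pan n 6309 c [591.9  17.9] wh [195.5 115.1] long axis ang 0.5 medz 44.7
scale n 12254 c [589.1  19.4] wh [219.1 118.8] long axis ang -0.0 medz 43.3
capbar few
cap few
```

View pics/w2.png

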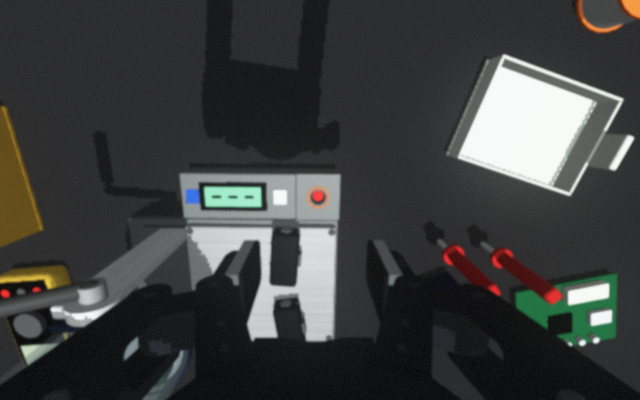

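apply_moves([
  {"jaw":0.6,"offset":[-40,-15,0],"rot":[0,0,0]},
  {"jaw":0.6,"offset":[-40,-15,30],"rot":[0,0,2]},
  {"jaw":0.6,"offset":[0,0,60],"rot":[0,0,0]},
  {"jaw":0.6,"offset":[0,0,60],"rot":[0,0,0]},
  {"jaw":0.6,"offset":[0,0,34],"rot":[0,0,0]},
])

```text
time_s: 11.75
eef_pos: [0.5637, 0.0197, 0.0475]
eef_rot: [-0.002, 0.016, 1.0, 0.0]
wrist_force: [-0.2, 0.4, 0.0]
opening: 0.599
grasp_force: 0.0
```

apply_moves([
  {"jaw":0.1,"offset":[0,0,0],"rot":[0,0,0]},
  {"jaw":0.1,"offset":[0,0,0],"rot":[0,0,0]},
  {"jaw":0.1,"offset":[0,0,0],"rot":[0,0,0]},
  {"jaw":0.1,"offset":[0,0,0],"rot":[0,0,0]},
  {"jaw":0.1,"offset":[0,0,0],"rot":[0,0,0]},
])

```text
time_s: 12.38
eef_pos: [0.567, 0.0197, 0.0501]
eef_rot: [0.001, 0.016, 1.0, -0.0]
wrist_force: [0.3, 0.5, -0.5]
opening: 0.336
grasp_force: 62.1
```

apply_moves([
  {"jaw":0.1,"offset":[0,0,-20],"rot":[0,0,0]},
  {"jaw":0.1,"offset":[0,0,-40],"rot":[0,0,0]},
  {"jaw":0.1,"offset":[0,0,-50],"rot":[0,0,0]},
  {"jaw":0.1,"offset":[0,0,-15],"rot":[0,0,0]},
  {"jaw":0.1,"offset":[0,0,0],"rot":[0,0,0]},
])

```text
time_s: 13.0
eef_pos: [0.5671, 0.0197, 0.1752]
eef_rot: [0.001, 0.016, 1.0, -0.0]
wrist_force: [-1.1, 0.1, -2.5]
opening: 0.338
grasp_force: 62.2
```

apply_moves([
  {"jaw":0.1,"offset":[60,0,0],"rot":[0,0,-2]},
  {"jaw":0.1,"offset":[60,0,0],"rot":[0,0,0]},
  {"jaw":0.1,"offset":[60,0,0],"rot":[0,0,0]},
  {"jaw":0.1,"offset":[0,-56,0],"rot":[0,0,0]},
  {"jaw":0.1,"offset":[0,-56,0],"rot":[0,0,0]},
])

```text
time_s: 13.62
eef_pos: [0.3852, -0.0907, 0.1726]
eef_rot: [-0.001, -0.003, 1.0, 0.001]
wrist_force: [2.4, 1.1, -0.7]
opening: 0.337
grasp_force: 62.3
```

apply_moves([
  {"jaw":0.1,"offset":[0,-56,0],"rot":[0,0,0]},
  {"jaw":0.1,"offset":[0,-56,0],"rot":[0,0,0]},
  {"jaw":0.1,"offset":[0,-56,0],"rot":[0,0,0]},
  {"jaw":0.1,"offset":[-46,-40,0],"rot":[0,0,0]},
  {"jaw":0.1,"offset":[-46,-40,0],"rot":[0,0,0]},
])

```text
time_s: 14.25
eef_pos: [0.4794, -0.3395, 0.1716]
eef_rot: [-0.001, -0.001, 1.0, 0.001]
wrist_force: [-0.1, -1.1, 0.7]
opening: 0.336
grasp_force: 62.3
```

apply_moves([
  {"jaw":0.1,"offset":[-46,-17,0],"rot":[0,0,0]},
  {"jaw":0.1,"offset":[0,0,50],"rot":[0,0,0]},
  {"jaw":0.1,"offset":[0,0,30],"rot":[0,0,0]},
  {"jaw":0.1,"offset":[0,0,0],"rot":[0,0,0]},
  {"jaw":0.1,"offset":[0,0,0],"rot":[0,0,0]},
])

```text
time_s: 14.88
eef_pos: [0.5258, -0.3554, 0.0943]
eef_rot: [-0.0, -0.002, 1.0, 0.0]
wrist_force: [-0.2, -0.3, 0.4]
opening: 0.338
grasp_force: 62.2
```

apply_moves([
  {"jaw":0.1,"offset":[0,0,50],"rot":[0,0,0]},
  {"jaw":0.1,"offset":[0,0,25],"rot":[0,0,0]},
  {"jaw":0.1,"offset":[0,0,0],"rot":[0,0,0]},
  {"jaw":0.5,"offset":[0,0,0],"rot":[0,0,0]},
  {"jaw":0.5,"offset":[0,0,0],"rot":[0,0,0]},
])

```text
time_s: 15.5
eef_pos: [0.5269, -0.3561, 0.021]
eef_rot: [0.001, -0.002, 1.0, -0.001]
wrist_force: [0.7, 0.1, -0.0]
opening: 0.498
grasp_force: 0.0
```

apply_moves([
  {"jaw":0.5,"offset":[0,0,-40],"rot":[0,0,0]},
  {"jaw":0.5,"offset":[0,0,-60],"rot":[0,0,0]},
  {"jaw":0.5,"offset":[0,0,-55],"rot":[0,0,0]},
  {"jaw":0.5,"offset":[48,35,0],"rot":[0,0,0]},
  {"jaw":0.5,"offset":[48,35,0],"rot":[0,0,0]},
])

```text
time_s: 16.12
eef_pos: [0.4294, -0.2856, 0.1763]
eef_rot: [0.001, -0.002, 1.0, -0.001]
wrist_force: [-0.4, 1.0, 0.5]
opening: 0.498
grasp_force: 0.0
```

apply_moves([
  {"jaw":0.6,"offset":[48,30,0],"rot":[0,0,0]},
  {"jaw":0.6,"offset":[0,60,0],"rot":[0,0,0]},
  {"jaw":0.6,"offset":[0,60,0],"rot":[0,0,0]},
  {"jaw":0.6,"offset":[0,60,0],"rot":[0,0,0]},
  {"jaw":0.6,"offset":[0,60,0],"rot":[0,0,0]},
])

```text
time_s: 16.75
eef_pos: [0.381, -0.0143, 0.1755]
eef_rot: [0.002, -0.001, 1.0, -0.0]
wrist_force: [0.9, 0.6, 0.2]
opening: 0.605
grasp_force: 0.0
```

apply_moves([
  {"jaw":0.6,"offset":[0,50,-20],"rot":[0,0,0]},
  {"jaw":0.6,"offset":[-60,0,-20],"rot":[0,0,0]},
  {"jaw":0.6,"offset":[-60,0,-20],"rot":[0,0,0]},
  {"jaw":0.6,"offset":[-55,0,0],"rot":[0,0,0]},
  {"jaw":0.6,"offset":[0,0,0],"rot":[0,0,0]},
])

```text
time_s: 17.38
eef_pos: [0.5568, 0.0348, 0.2333]
eef_rot: [0.0, -0.002, 1.0, 0.0]
wrist_force: [-0.3, 1.0, -0.1]
opening: 0.599
grasp_force: 0.0
```

Run:
```python
from fit import *
im,d,K,M=cam('wrist'); W=cloud(d,K,M)
rect(W,(.615,.70,-.02,.06),(.062,.08),'clampB')
go(658,24.5,48,98.6)
```

```text
clampB n 1502 c [657.3  24.3] wh [62.4 33.4] long axis ang 8.4 medz 70.4
t 17.43 tcp [554.9  34.9 233.4] psi 90.2 tilt [-0.001  0.    -1.   ] open 0.6 gf 0.0 F [-1.1  0.2 -0.3] | off [-103.3  -10.9  185.2] rotz -8.4
```

apply_moves([
  {"jaw":0.6,"offset":[-51,-5.5,0],"rot":[0,0,0]},
  {"jaw":0.6,"offset":[-51.5,-5.5,0],"rot":[0,0,-8.4]},
  {"jaw":0.6,"offset":[0,0,60],"rot":[0,0,0]},
  {"jaw":0.6,"offset":[0,0,60],"rot":[0,0,0]},
  {"jaw":0.6,"offset":[0,0,64],"rot":[0,0,0]},
])

```text
refused, shift out of range in row 5
```

apply_moves([
  {"jaw":0.1,"offset":[0,0,0],"rot":[0,0,0]},
  {"jaw":0.1,"offset":[0,0,0],"rot":[0,0,0]},
  {"jaw":0.1,"offset":[0,0,0],"rot":[0,0,0]},
  {"jaw":0.1,"offset":[0,0,0],"rot":[0,0,0]},
  {"jaw":0.1,"offset":[0,0,0],"rot":[0,0,0]},
])

```text
time_s: 18.05
eef_pos: [0.554, 0.0347, 0.234]
eef_rot: [0.0, -0.002, 1.0, -0.0]
wrist_force: [-0.4, -0.8, -0.4]
opening: 0.1
grasp_force: 0.0
```

apply_moves([
  {"jaw":0.1,"offset":[0,0,-20],"rot":[0,0,8.4]},
  {"jaw":0.1,"offset":[0,0,-40],"rot":[0,0,0]},
  {"jaw":0.1,"offset":[0,0,-50],"rot":[0,0,0]},
  {"jaw":0.1,"offset":[60,0,-15],"rot":[0,0,0]},
  {"jaw":0.1,"offset":[60,0,0],"rot":[0,0,0]},
])

```text
time_s: 18.68
eef_pos: [0.4349, 0.0519, 0.3603]
eef_rot: [0.001, 0.072, 0.997, -0.0]
wrist_force: [-0.5, -0.4, 1.0]
opening: 0.098
grasp_force: 0.0
```

apply_moves([
  {"jaw":0.1,"offset":[60,0,0],"rot":[0,0,0]},
  {"jaw":0.1,"offset":[60,0,0],"rot":[0,0,0]},
  {"jaw":0.1,"offset":[32,0,0],"rot":[0,0,0]},
  {"jaw":0.1,"offset":[0,-56,0],"rot":[0,0,0]},
  {"jaw":0.1,"offset":[0,-56,0],"rot":[0,0,0]},
])

```text
time_s: 19.3
eef_pos: [0.2684, -0.0371, 0.3592]
eef_rot: [0.001, 0.068, 0.998, -0.001]
wrist_force: [1.6, -0.4, -0.6]
opening: 0.103
grasp_force: 0.0
```

apply_moves([
  {"jaw":0.1,"offset":[0,-56,0],"rot":[0,0,0]},
  {"jaw":0.1,"offset":[0,-56,0],"rot":[0,0,0]},
  {"jaw":0.1,"offset":[0,-56,0],"rot":[0,0,0]},
  {"jaw":0.1,"offset":[-40,-38,0],"rot":[0,0,0]},
  {"jaw":0.1,"offset":[-40,-38,0],"rot":[0,0,0]},
])

```text
time_s: 19.92
eef_pos: [0.3134, -0.2925, 0.3591]
eef_rot: [0.0, 0.073, 0.997, -0.001]
wrist_force: [0.3, 0.5, 0.8]
opening: 0.096
grasp_force: 0.0
```

apply_moves([
  {"jaw":0.1,"offset":[-28,-25,0],"rot":[0,0,0]},
  {"jaw":0.1,"offset":[0,0,50],"rot":[0,0,0]},
  {"jaw":0.1,"offset":[0,0,55],"rot":[0,0,0]},
  {"jaw":0.1,"offset":[0,0,0],"rot":[0,0,0]},
  {"jaw":0.1,"offset":[0,0,0],"rot":[0,0,0]},
])

```text
time_s: 20.55
eef_pos: [0.3379, -0.3198, 0.256]
eef_rot: [0.001, 0.072, 0.997, -0.001]
wrist_force: [0.7, 0.5, 1.3]
opening: 0.1
grasp_force: 0.0
```

apply_moves([
  {"jaw":0.6,"offset":[0,0,0],"rot":[0,0,-8.4]},
  {"jaw":0.6,"offset":[0,60,0],"rot":[0,0,0]},
  {"jaw":0.6,"offset":[0,60,0],"rot":[0,0,0]},
  {"jaw":0.6,"offset":[0,60,0],"rot":[0,0,0]},
  {"jaw":0.6,"offset":[0,60,0],"rot":[0,0,0]},
])

```text
time_s: 21.18
eef_pos: [0.3378, -0.0782, 0.2573]
eef_rot: [0.003, -0.001, 1.0, -0.002]
wrist_force: [1.6, 0.4, 0.3]
opening: 0.6
grasp_force: 0.0
```

apply_moves([
  {"jaw":0.6,"offset":[0,60,0],"rot":[0,0,0]},
  {"jaw":0.6,"offset":[-55,50,0],"rot":[0,0,0]},
  {"jaw":0.6,"offset":[-60,0,0],"rot":[0,0,0]},
  {"jaw":0.6,"offset":[-60,0,0],"rot":[0,0,0]},
  {"jaw":0.6,"offset":[-45,0,20],"rot":[0,0,0]},
])

```text
time_s: 21.8
eef_pos: [0.5529, 0.0239, 0.239]
eef_rot: [0.005, -0.002, 1.0, -0.001]
wrist_force: [0.1, -0.3, 0.8]
opening: 0.602
grasp_force: 0.0
```

Run:
```python
from fit import *
im,d,K,M=cam('wrist'); W=cloud(d,K,M)
rect(W,(.615,.70,-.02,.06),(.062,.08),'clampB')
go(657.5,24.3,48,98.6)
```

```text
clampB n 1429 c [657.2  24.3] wh [61.9 33.3] long axis ang 8.6 medz 70.3
t 21.85 tcp [554.5  23.4 232.9] psi 90.2 tilt [ 0.004 -0.    -1.   ] open 0.6 gf 0.0 F [-0.2 -0.6 -2.2] | off [-102.2    0.6  185.3] rotz -8.4
```

apply_moves([
  {"jaw":0.6,"offset":[-51,0,0],"rot":[0,0,0]},
  {"jaw":0.6,"offset":[-51.5,0,0],"rot":[0,0,-8.4]},
  {"jaw":0.6,"offset":[0,0,62],"rot":[0,0,0]},
  {"jaw":0.6,"offset":[0,0,62],"rot":[0,0,0]},
  {"jaw":0.6,"offset":[0,0,60],"rot":[0,0,0]},
])

```text
time_s: 22.48
eef_pos: [0.6528, 0.0238, 0.0515]
eef_rot: [0.003, -0.075, 0.997, -0.001]
wrist_force: [0.1, -0.2, -0.5]
opening: 0.6
grasp_force: 0.0
```

apply_moves([
  {"jaw":0.1,"offset":[0,0,0],"rot":[0,0,0]},
  {"jaw":0.1,"offset":[0,0,0],"rot":[0,0,0]},
  {"jaw":0.1,"offset":[0,0,0],"rot":[0,0,0]},
  {"jaw":0.1,"offset":[0,0,0],"rot":[0,0,0]},
  {"jaw":0.1,"offset":[0,0,0],"rot":[0,0,0]},
])

```text
time_s: 23.1
eef_pos: [0.6504, 0.0242, 0.051]
eef_rot: [0.001, -0.075, 0.997, -0.0]
wrist_force: [-0.2, 0.7, -0.6]
opening: 0.332
grasp_force: 62.3
```

apply_moves([
  {"jaw":0.1,"offset":[0,0,-20],"rot":[0,0,0]},
  {"jaw":0.1,"offset":[0,0,-40],"rot":[0,0,0]},
  {"jaw":0.1,"offset":[0,0,-50],"rot":[0,0,0]},
  {"jaw":0.1,"offset":[0,0,-15],"rot":[0,0,8.4]},
  {"jaw":0.1,"offset":[0,0,0],"rot":[0,0,0]},
])

```text
time_s: 23.72
eef_pos: [0.6514, 0.024, 0.1782]
eef_rot: [0.003, -0.002, 1.0, -0.0]
wrist_force: [0.3, 0.1, -1.3]
opening: 0.336
grasp_force: 62.4
```

apply_moves([
  {"jaw":0.1,"offset":[53,0,0],"rot":[0,0,0]},
  {"jaw":0.1,"offset":[53,0,0],"rot":[0,0,0]},
  {"jaw":0.1,"offset":[53,0,0],"rot":[0,0,0]},
  {"jaw":0.1,"offset":[53,0,0],"rot":[0,0,0]},
  {"jaw":0.1,"offset":[53,0,0],"rot":[0,0,0]},
])

```text
time_s: 24.35
eef_pos: [0.3825, 0.0236, 0.1738]
eef_rot: [-0.001, -0.003, 1.0, 0.0]
wrist_force: [0.2, -0.6, 0.8]
opening: 0.334
grasp_force: 62.4
```

apply_moves([
  {"jaw":0.1,"offset":[0,-56,0],"rot":[0,0,0]},
  {"jaw":0.1,"offset":[0,-56,0],"rot":[0,0,0]},
  {"jaw":0.1,"offset":[0,-56,0],"rot":[0,0,0]},
  {"jaw":0.1,"offset":[0,-56,0],"rot":[0,0,0]},
  {"jaw":0.1,"offset":[0,-56,0],"rot":[0,0,0]},
])

```text
time_s: 24.98
eef_pos: [0.3851, -0.2581, 0.1741]
eef_rot: [-0.0, -0.003, 1.0, 0.001]
wrist_force: [0.7, 0.1, -0.1]
opening: 0.342
grasp_force: 62.4
```

apply_moves([
  {"jaw":0.1,"offset":[-45,-40,0],"rot":[0,0,0]},
  {"jaw":0.1,"offset":[-45,-40,0],"rot":[0,0,0]},
  {"jaw":0.1,"offset":[-25,-20,40],"rot":[0,0,0]},
  {"jaw":0.1,"offset":[0,0,40],"rot":[0,0,0]},
  {"jaw":0.1,"offset":[0,0,32],"rot":[0,0,0]},
])

```text
time_s: 25.6
eef_pos: [0.4999, -0.3559, 0.0605]
eef_rot: [-0.002, -0.003, 1.0, 0.001]
wrist_force: [-10.5, 1.0, 18.3]
opening: 0.336
grasp_force: 68.7
```

apply_moves([
  {"jaw":0.1,"offset":[0,0,0],"rot":[0,0,0]},
  {"jaw":0.5,"offset":[0,0,0],"rot":[0,0,0]},
  {"jaw":0.5,"offset":[0,0,0],"rot":[0,0,0]},
  {"jaw":0.5,"offset":[0,0,-50],"rot":[0,0,0]},
  {"jaw":0.5,"offset":[0,0,-60],"rot":[0,0,0]},
])

```text
time_s: 26.22
eef_pos: [0.5007, -0.3556, 0.1734]
eef_rot: [-0.001, -0.002, 1.0, 0.001]
wrist_force: [1.2, -0.4, 0.8]
opening: 0.501
grasp_force: 0.0
```

Run:
```python
from fit import *
go(385,-200,220)
im,d,K,M=cam('wrist'); W=cloud(d,K,M); save(im,'w3.png')
im,d,K,M=cam('top'); W=cloud(d,K,M)
for r in ctrl.outline_of('top','clamp0')[:5]: print(round(r['score'],2),r['position'],np.round(np.nanmedian(W[r['region']],0),3))
rect(W,(.34,.52,.19,.40),(.027,.065),'tray rim')
```

```text
t 26.23 tcp [ 500.7 -355.6  173.4] psi 90.2 tilt [-0.001  0.002 -1.   ] open 0.5 gf 0.0 F [ 1.2 -0.4  0.8] | off [115.1 156.2 -46.1] rotz None
0.53 [430.7, 193.9] [ 0.549 -0.35   0.056]
tray rim n 216 c [433.2 294. ] wh [149.2 109.2] long axis ang 72.1 medz 32.0
```

View pics/w3.png

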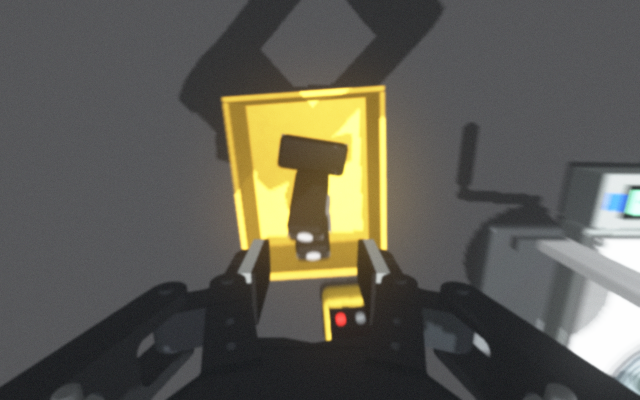

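apply_moves([
  {"jaw":0.5,"offset":[45,38,-10],"rot":[0,0,0]},
  {"jaw":0.5,"offset":[45,38,-10],"rot":[0,0,0]},
  {"jaw":0.5,"offset":[28,40,-10],"rot":[0,0,0]},
  {"jaw":0.5,"offset":[0,62,0],"rot":[0,0,0]},
  {"jaw":0.5,"offset":[0,62,0],"rot":[0,0,0]},
])

```text
time_s: 27.0
eef_pos: [0.3816, -0.1151, 0.2024]
eef_rot: [0.0, -0.001, 1.0, 0.0]
wrist_force: [1.2, -0.0, -0.3]
opening: 0.499
grasp_force: 0.0
```

apply_moves([
  {"jaw":0.4,"offset":[0,62,0],"rot":[0,0,0]},
  {"jaw":0.4,"offset":[0,62,0],"rot":[0,0,0]},
  {"jaw":0.4,"offset":[0,62,0],"rot":[0,0,0]},
  {"jaw":0.4,"offset":[0,62,0],"rot":[0,0,0]},
  {"jaw":0.4,"offset":[0,62,0],"rot":[0,0,0]},
])

```text
time_s: 27.62
eef_pos: [0.3806, 0.1953, 0.2025]
eef_rot: [0.0, -0.002, 1.0, -0.0]
wrist_force: [0.5, -0.3, -0.3]
opening: 0.402
grasp_force: 0.0
```

apply_moves([
  {"jaw":0.4,"offset":[-20,55,0],"rot":[0,0,0]},
  {"jaw":0.4,"offset":[-20,52,0],"rot":[0,0,0]},
  {"jaw":0.4,"offset":[-20,52,0],"rot":[0,0,0]},
  {"jaw":0.4,"offset":[0,0,0],"rot":[0,0,9]},
  {"jaw":0.4,"offset":[0,0,0],"rot":[0,0,9]},
])

```text
time_s: 28.25
eef_pos: [0.44, 0.353, 0.2012]
eef_rot: [-0.001, 0.156, 0.988, -0.001]
wrist_force: [0.4, -0.3, 0.2]
opening: 0.403
grasp_force: 0.0
```

Run:
```python
from fit import *
im,d,K,M=cam('wrist'); W=cloud(d,K,M)
rect(W,(.34,.52,.19,.40),(.027,.065),'tray rim')
rect(W,(.34,.52,.19,.40),(.045,.065),'tab')
go(454.6,362,38,72.3)
rect(W,(.59,.72,.16,.26),(.045,.054),'stand top')
```

```text
tray rim n 1952 c [432.6 295.4] wh [148.  110.1] long axis ang 72.1 medz 31.6
tab n 326 c [453.6 362.3] wh [35.3  7.7] long axis ang -17.5 medz 57.5
t 28.3 tcp [440.1 352.7 201.4] psi 71.6 tilt [-0.002 -0.001 -1.   ] open 0.4 gf 0.0 F [ 0.5 -1.1  0.7] | off [-11.1  13.7 163.4] rotz -0.7
stand top few
```

apply_moves([
  {"jaw":0.4,"offset":[-10,13.5,0],"rot":[0,0,-0.6]},
  {"jaw":0.4,"offset":[0,0,60],"rot":[0,0,0]},
  {"jaw":0.4,"offset":[0,0,60],"rot":[0,0,0]},
  {"jaw":0.4,"offset":[0,0,44],"rot":[0,0,0]},
  {"jaw":0.4,"offset":[0,0,0],"rot":[0,0,0]},
])

```text
time_s: 28.92
eef_pos: [0.4508, 0.3603, 0.0346]
eef_rot: [-0.004, 0.149, 0.989, -0.003]
wrist_force: [-0.3, 0.6, -0.3]
opening: 0.401
grasp_force: 0.0
```

apply_moves([
  {"jaw":0,"offset":[0,0,0],"rot":[0,0,0]},
  {"jaw":0,"offset":[0,0,0],"rot":[0,0,0]},
  {"jaw":0,"offset":[0,0,0],"rot":[0,0,0]},
  {"jaw":0,"offset":[0,0,0],"rot":[0,0,0]},
  {"jaw":0,"offset":[0,0,0],"rot":[0,0,0]},
])

```text
time_s: 29.55
eef_pos: [0.4563, 0.3633, 0.0415]
eef_rot: [0.002, 0.149, 0.989, 0.001]
wrist_force: [-0.3, -0.3, 6.7]
opening: 0.077
grasp_force: 61.7
```

apply_moves([
  {"jaw":0,"offset":[0,0,-10],"rot":[0,0,0]},
  {"jaw":0,"offset":[0,0,-20],"rot":[0,0,0]},
  {"jaw":0,"offset":[0,0,-20],"rot":[0,0,0]},
  {"jaw":0,"offset":[0,0,-10],"rot":[0,0,0]},
  {"jaw":0,"offset":[0,0,0],"rot":[0,0,0]},
])

```text
time_s: 30.18
eef_pos: [0.4553, 0.3627, 0.1002]
eef_rot: [0.001, 0.15, 0.989, 0.001]
wrist_force: [0.1, -1.6, -2.4]
opening: 0.072
grasp_force: 60.5
```

Run:
```python
from fit import *
im,d,K,M=cam('wrist'); W=cloud(d,K,M); save(im,'w4.png')
go(615,65,None,90)
rect(W,(.34,.52,.17,.40),(.08,.15),'tray rim')
im,d,K,M=cam('scene');W=cloud(d,K,M);save(im,'s4.png')
rect(W,(.34,.52,.17,.37),(.08,.10),'tray rim scene')
```

```text
t 30.23 tcp [454.6 362.3  99.2] psi 72.8 tilt [ 0.001  0.    -1.   ] open 0.08 gf 60.5 F [-0.4 -0.8 -1.5] | off [-241.1 -236.6    0. ] rotz -17.2
tray rim n 13625 c [437.7 310.7] wh [182.  110.4] long axis ang 72.7 medz 90.5
tray rim scene n 386 c [434.4 299.2] wh [151.6 108.9] long axis ang 72.3 medz 86.7
```

View pics/s4.png

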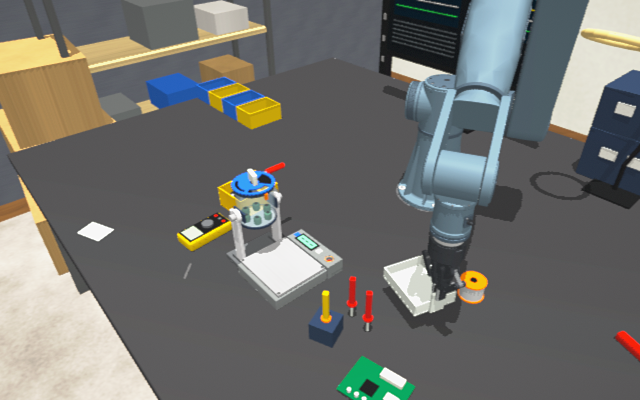

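apply_moves([
  {"jaw":0,"offset":[0,0,0],"rot":[0,0,-6]},
  {"jaw":0,"offset":[0,0,0],"rot":[0,0,-6]},
  {"jaw":0,"offset":[0,0,0],"rot":[0,0,-5.2]},
  {"jaw":0,"offset":[0,-20,0],"rot":[0,0,0]},
  {"jaw":0,"offset":[0,-40,0],"rot":[0,0,0]},
])

```text
time_s: 30.9
eef_pos: [0.4539, 0.3014, 0.098]
eef_rot: [-0.0, -0.0, 1.0, -0.0]
wrist_force: [0.6, -0.5, -0.9]
opening: 0.07
grasp_force: 60.5
```

apply_moves([
  {"jaw":0,"offset":[0,-45,0],"rot":[0,0,0]},
  {"jaw":0,"offset":[0,-45,0],"rot":[0,0,0]},
  {"jaw":0,"offset":[0,-45,0],"rot":[0,0,0]},
  {"jaw":0,"offset":[0,-45,0],"rot":[0,0,0]},
  {"jaw":0,"offset":[0,-30,0],"rot":[0,0,0]},
])

```text
time_s: 31.52
eef_pos: [0.4534, 0.0897, 0.0983]
eef_rot: [-0.001, 0.002, 1.0, -0.0]
wrist_force: [0.1, 0.8, -1.7]
opening: 0.075
grasp_force: 60.5
```

apply_moves([
  {"jaw":0,"offset":[-20,0,0],"rot":[0,0,0]},
  {"jaw":0,"offset":[-40,0,0],"rot":[0,0,0]},
  {"jaw":0,"offset":[-45,0,0],"rot":[0,0,0]},
  {"jaw":0,"offset":[-40,0,0],"rot":[0,0,0]},
  {"jaw":0,"offset":[-16,0,0],"rot":[0,0,0]},
])

```text
time_s: 32.15
eef_pos: [0.6166, 0.0909, 0.098]
eef_rot: [-0.0, 0.001, 1.0, -0.0]
wrist_force: [-0.3, 1.0, -1.2]
opening: 0.075
grasp_force: 60.5
```

Run:
```python
from fit import *
go(616,65,None,90)
for n in ['top','scene','wrist']:
    im,d,K,M=cam(n);W=cloud(d,K,M);save(im,n+'5.png')
    rect(W,(.53,.70,-.07,.075),(.078,.10),'tray rim '+n)
    rect(W,(.45,.57,-.04,.1),(.03,.0425),'panel')
    if n=='wrist':
      hsv=cv2.cvtColor(im,cv2.COLOR_RGB2HSV); red=((hsv[...,0]<6)|(hsv[...,0]>174))&(hsv[...,1]>150)&(hsv[...,2]>90)
      m=red&(np.abs(W[...,0]-.506)<.03)&(np.abs(W[...,1]-.055)<.03); print('tare',m.sum(),np.round(np.nanmean(W[m],0)*1000,1))
```

```text
t 32.15 tcp [616.6  90.9  98. ] psi 89.8 tilt [-0.001 -0.    -1.   ] open 0.08 gf 60.5 F [-0.3  1.  -1.2] | off [  0.5 -25.9   0. ] rotz -0.2
tray rim top n 131 c [615.3  -0.9] wh [110.7 101.8] long axis ang 0.1 medz 86.3
panel n 627 c [520.6   9.2] wh [95.7 81.2] long axis ang -89.9 medz 38.3
tray rim scene n 232 c [617.9  11.3] wh [126.2 109.5] long axis ang -89.5 medz 85.0
panel n 349 c [500.2  52.7] wh [135.1  67.2] long axis ang 47.2 medz 39.1
tray rim wrist n 6753 c [614.2  10.1] wh [129.1 110.3] long axis ang 89.8 medz 86.5
panel n 20114 c [520.9  19.4] wh [118.9  78.4] long axis ang 89.8 medz 40.0
tare 379 [506.1  54.4  31.2]
```

View pics/wrist5.png

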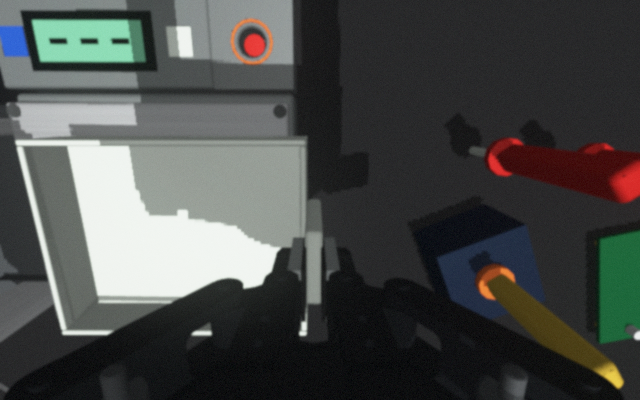

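apply_moves([
  {"jaw":0,"offset":[0,-13,0],"rot":[0,0,0]},
  {"jaw":0,"offset":[-0.5,-13,0],"rot":[0,0,0]},
  {"jaw":0,"offset":[0,0,6],"rot":[0,0,0]},
  {"jaw":0,"offset":[0,0,5],"rot":[0,0,0]},
  {"jaw":0,"offset":[0,0,0],"rot":[0,0,0]},
])

```text
time_s: 32.92
eef_pos: [0.6155, 0.0665, 0.0871]
eef_rot: [-0.001, -0.0, 1.0, 0.0]
wrist_force: [-0.0, -0.0, -1.3]
opening: 0.077
grasp_force: 60.5
```

Run:
```python
from fit import *
go(616,64.5,86.5,90)
im,d,K,M=cam('wrist');W=cloud(d,K,M)
rect(W,(.53,.70,-.1,.062),(.070,.085),'tray rim ')
```

```text
t 32.92 tcp [615.5  66.5  87.1] psi 90.0 tilt [-0.001  0.    -1.   ] open 0.08 gf 60.5 F [-0.  -0.  -1.3] | off [-0.5 -2.   0.6] rotz 0.0
tray rim  n 6901 c [619.3 -19. ] wh [161.9 121.3] long axis ang 90.0 medz 76.6
```

apply_moves([
  {"jaw":0,"offset":[0,-2,1],"rot":[0,0,0]},
  {"jaw":0,"offset":[0,0,0],"rot":[0,0,0]},
  {"jaw":0.3,"offset":[0,0,0],"rot":[0,0,0]},
  {"jaw":0.3,"offset":[0,0,0],"rot":[0,0,0]},
  {"jaw":0.3,"offset":[0,0,0],"rot":[0,0,0]},
])

```text
time_s: 33.6
eef_pos: [0.6161, 0.0643, 0.087]
eef_rot: [0.0, 0.0, 1.0, -0.0]
wrist_force: [0.4, -0.1, -0.4]
opening: 0.302
grasp_force: 0.0
```

apply_moves([
  {"jaw":0.3,"offset":[0,0,-30],"rot":[0,0,0]},
  {"jaw":0.3,"offset":[0,0,-50],"rot":[0,0,0]},
  {"jaw":0.3,"offset":[30,30,-50],"rot":[0,0,0]},
  {"jaw":0.3,"offset":[40,30,-50],"rot":[0,0,0]},
  {"jaw":0.3,"offset":[0,0,0],"rot":[0,0,0]},
])

```text
time_s: 34.22
eef_pos: [0.5526, 0.1213, 0.2638]
eef_rot: [0.004, -0.001, 1.0, 0.0]
wrist_force: [-0.3, -0.2, -0.3]
opening: 0.299
grasp_force: 0.0
```

Run:
```python
from fit import *
go(655,212)
for n in ['wrist','top']:
    im,d,K,M=cam(n);W=cloud(d,K,M);save(im,n+'6.png')
    rect(W,(.53,.70,-.055,.075),(.073,.085),'tray rim '+n)
    rect(W,(.58,.65,.04,.085),(.092,.115),'tab')
    rect(W,(.60,.71,.15,.27),(.045,.054),'stand top')
    rect(W,(.60,.71,.15,.27),(.1,.16),'stylus')
    rect(W,(.60,.71,.15,.27),(.13,.16),'stylus top')
    rect(W,(.45,.75,-.03,.1),(.03,.0475),'scale')
```

```text
t 34.23 tcp [552.6 121.3 263.8] psi 90.2 tilt [ 0.008  0.001 -1.   ] open 0.3 gf 0.0 F [-0.3 -0.2 -0.3] | off [-102.6   90.4    0.9] rotz None
tray rim wrist n 752 c [613.7   6.8] wh [123.4 110. ] long axis ang 90.0 medz 76.3
tab n 212 c [609.   64.5] wh [26.2  8.1] long axis ang 0.8 medz 102.3
stand top n 1216 c [654.2 213. ] wh [61.2 57. ] long axis ang 23.1 medz 49.7
stylus n 196 c [649.7 211.4] wh [16.2  8.1] long axis ang 87.5 medz 115.5
stylus top n 11 c [646.8 212.2] wh [4.7 1.3] long axis ang -87.4 medz 131.7
scale n 9292 c [589.4  24.6] wh [218.3 109.2] long axis ang -0.0 medz 41.0
tray rim top n 126 c [614.2   5.3] wh [120.1 111.5] long axis ang -89.9 medz 77.0
tab n 37 c [614.2  64.4] wh [34.7  6.4] long axis ang 0.4 medz 99.9
stand top few
stylus few
stylus top few
scale n 1785 c [590.4  23.8] wh [219.9 108.1] long axis ang -0.3 medz 42.2
```

View pics/wrist6.png

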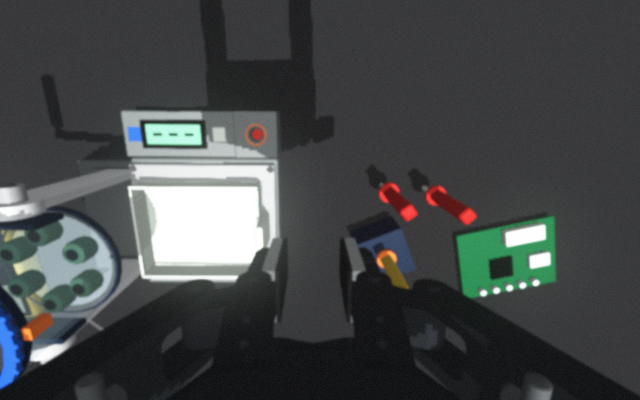

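apply_moves([
  {"jaw":0.3,"offset":[-50,45,0],"rot":[0,0,0]},
  {"jaw":0.3,"offset":[-50,45,0],"rot":[0,0,0]},
  {"jaw":0.3,"offset":[0,0,0],"rot":[0,0,0]},
  {"jaw":0.3,"offset":[0,0,0],"rot":[0,0,0]},
  {"jaw":0.3,"offset":[0,0,0],"rot":[0,0,0]},
])

```text
time_s: 34.95
eef_pos: [0.6445, 0.2018, 0.2585]
eef_rot: [-0.0, 0.001, 1.0, -0.0]
wrist_force: [-0.5, -0.1, -0.0]
opening: 0.302
grasp_force: 0.0
```

Run:
```python
from fit import *
go(654.5,212.5,100)
im,d,K,M=cam('wrist');W=cloud(d,K,M);save(cv2.resize(im[80:320,200:440],None,fx=2.4,fy=2.4),'w7.png')
rect(W,(.60,.71,.15,.27),(.045,.054),'stand top')
rect(W,(.60,.71,.15,.27),(.125,.16),'stylus top')
rect(W,(.60,.71,.15,.27),(.134,.14),'stylus top2')
```

```text
t 34.95 tcp [644.5 201.8 258.5] psi 89.9 tilt [-0.001 -0.    -1.   ] open 0.3 gf 0.0 F [-0.5 -0.1 -0. ] | off [-10.1  10.8 158.5] rotz None
stand top n 2085 c [654.9 211.4] wh [60.3 60.2] long axis ang 22.6 medz 49.8
stylus top n 259 c [654.7 211.4] wh [14.1 13.9] long axis ang -54.8 medz 135.0
stylus top2 n 198 c [654.6 211.3] wh [13.4 13.4] long axis ang 33.9 medz 135.3
```

View pics/w7.png

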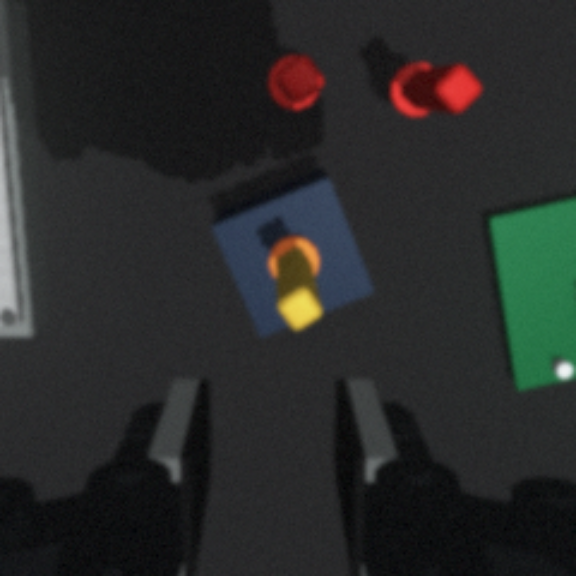

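apply_moves([
  {"jaw":0.4,"offset":[-10.2,9.6,0],"rot":[0,0,0]},
  {"jaw":0.4,"offset":[0,0,0],"rot":[0,0,-8.6]},
  {"jaw":0.4,"offset":[0,0,0],"rot":[0,0,-8.6]},
  {"jaw":0.4,"offset":[0,0,0],"rot":[0,0,-8.6]},
  {"jaw":0.4,"offset":[0,0,0],"rot":[0,0,-8.6]},
])

```text
time_s: 35.62
eef_pos: [0.6549, 0.2117, 0.2599]
eef_rot: [0.001, -0.298, 0.955, -0.0]
wrist_force: [0.4, 0.3, -0.1]
opening: 0.396
grasp_force: 0.0
```

apply_moves([
  {"jaw":0.4,"offset":[0,0,40],"rot":[0,0,0]},
  {"jaw":0.4,"offset":[0,0,40],"rot":[0,0,0]},
  {"jaw":0.4,"offset":[0,0,0],"rot":[0,0,0]},
  {"jaw":0.4,"offset":[0,0,0],"rot":[0,0,0]},
  {"jaw":0.4,"offset":[0,0,0],"rot":[0,0,0]},
])

```text
time_s: 36.25
eef_pos: [0.6566, 0.2126, 0.1818]
eef_rot: [0.002, -0.296, 0.955, -0.0]
wrist_force: [0.7, -0.8, 0.9]
opening: 0.401
grasp_force: 0.0
```

Run:
```python
from fit import *
go(654.7,211.4,86,124.5)
```

```text
t 36.25 tcp [656.6 212.6 181.8] psi 124.4 tilt [ 0.005  0.001 -1.   ] open 0.4 gf 0.0 F [ 0.7 -0.8  0.9] | off [ 2.7  0.3 95.8] rotz -0.1
```

apply_moves([
  {"jaw":0.4,"offset":[1.5,0,50],"rot":[0,0,0]},
  {"jaw":0.4,"offset":[0,0,45],"rot":[0,0,0]},
  {"jaw":0.4,"offset":[0,0,0],"rot":[0,0,0]},
  {"jaw":0.4,"offset":[0,0,0],"rot":[0,0,0]},
  {"jaw":0.4,"offset":[0,0,0],"rot":[0,0,0]},
])

```text
time_s: 36.88
eef_pos: [0.6561, 0.2121, 0.0872]
eef_rot: [0.003, -0.296, 0.955, -0.0]
wrist_force: [-0.3, 0.7, -0.4]
opening: 0.4
grasp_force: 0.0
```

Run:
```python
from fit import *
go(654.7,211.4,86,124.5)
```

```text
t 36.88 tcp [656.1 212.1  87.2] psi 124.4 tilt [ 0.005  0.001 -1.   ] open 0.4 gf 0.0 F [-0.3  0.7 -0.4] | off [1.6 0.2 1.2] rotz -0.1
```

apply_moves([
  {"jaw":0,"offset":[0.8,0,0],"rot":[0,0,0]},
  {"jaw":0,"offset":[0,0,0],"rot":[0,0,0]},
  {"jaw":0,"offset":[0,0,0],"rot":[0,0,0]},
  {"jaw":0,"offset":[0,0,0],"rot":[0,0,0]},
  {"jaw":0,"offset":[0,0,0],"rot":[0,0,0]},
])

```text
time_s: 37.5
eef_pos: [0.6544, 0.2115, 0.0856]
eef_rot: [0.001, -0.296, 0.955, -0.0]
wrist_force: [-0.8, -0.1, 6.8]
opening: 0.152
grasp_force: 58.3
```

Run:
```python
from fit import *
go(506.1,54.4,151,124.5)
```

```text
t 37.5 tcp [654.4 211.5  85.6] psi 124.4 tilt [ 0.003  0.    -1.   ] open 0.15 gf 58.3 F [-0.8 -0.1  6.8] | off [210.9 -45.9 -65.9] rotz -0.1
```

apply_moves([
  {"jaw":0,"offset":[0,0,-10],"rot":[0,0,0]},
  {"jaw":0,"offset":[0,0,-20],"rot":[0,0,0]},
  {"jaw":0,"offset":[0,0,-20],"rot":[0,0,0]},
  {"jaw":0,"offset":[0,0,-15],"rot":[0,0,0]},
  {"jaw":0,"offset":[0,0,0],"rot":[0,0,0]},
])

```text
time_s: 38.12
eef_pos: [0.6545, 0.2115, 0.1512]
eef_rot: [0.002, -0.296, 0.955, -0.0]
wrist_force: [-0.0, 0.1, -1.3]
opening: 0.155
grasp_force: 58.3
```

apply_moves([
  {"jaw":0,"offset":[42.5,-9,0],"rot":[0,0,0]},
  {"jaw":0,"offset":[42.5,-9,0],"rot":[0,0,0]},
  {"jaw":0,"offset":[42.5,-9,0],"rot":[0,0,0]},
  {"jaw":0,"offset":[42.5,-9,0],"rot":[0,0,0]},
  {"jaw":0,"offset":[42.5,-9,0],"rot":[0,0,0]},
])

```text
time_s: 38.75
eef_pos: [0.5018, 0.0533, 0.148]
eef_rot: [-0.001, -0.296, 0.955, 0.0]
wrist_force: [0.5, 0.4, -0.3]
opening: 0.154
grasp_force: 58.4
```

apply_moves([
  {"jaw":0,"offset":[0,0,0],"rot":[0,0,0]},
  {"jaw":0,"offset":[0,0,0],"rot":[0,0,0]},
  {"jaw":0,"offset":[0,0,0],"rot":[0,0,0]},
  {"jaw":0,"offset":[0,0,0],"rot":[0,0,0]},
  {"jaw":0,"offset":[0,0,0],"rot":[0,0,0]},
])

```text
time_s: 39.38
eef_pos: [0.5035, 0.0546, 0.1485]
eef_rot: [-0.0, -0.296, 0.955, 0.0]
wrist_force: [0.4, 0.5, 0.1]
opening: 0.161
grasp_force: 58.4
```

Run:
```python
from fit import *
go(506.1,54.4,108,124.5)
im,d,K,M=cam('wrist'); save(cv2.resize(im[:,120:520],None,fx=1.5,fy=1.5),'w8.png'); W=cloud(d,K,M)
hsv=cv2.cvtColor(im,cv2.COLOR_RGB2HSV); red=((hsv[...,0]<6)|(hsv[...,0]>174))&(hsv[...,1]>150)&(hsv[...,2]>90)
m=red&(np.abs(W[...,0]-.506)<.03)&(np.abs(W[...,1]-.055)<.03); print('tare',m.sum(),np.round(np.nanmean(W[m],0)*1000,1))
# stylus tip / collar points below fingers
Q=np.linalg.inv(T(obs())); L=W@Q[:3,:3].T+Q[:3,3]
for a,b in ((.03,.04),(.045,.06),(.06,.075)):
    m=(np.abs(L[...,0])<.03)&(np.abs(L[...,1])<.03)&(L[...,2]>a)&(L[...,2]<b); p=L[m]*1000; print(a,len(p), np.round([np.percentile(p,2,0),np.percentile(p,98,0)],1).tolist() if len(p) else '')
```

```text
t 39.38 tcp [503.5  54.6 148.5] psi 124.4 tilt [-0.  0. -1.] open 0.16 gf 58.4 F [0.4 0.5 0.1] | off [-2.  -1.6 40.5] rotz -0.1
tare 179 [506.9  54.9  31.1]
0.03 226 [[-0.8, -10.6, 30.0], [11.2, 11.5, 35.0]]
0.045 0 
0.06 30 [[0.8, -2.1, 64.0], [2.6, 2.9, 74.0]]
```

View pics/w8.png

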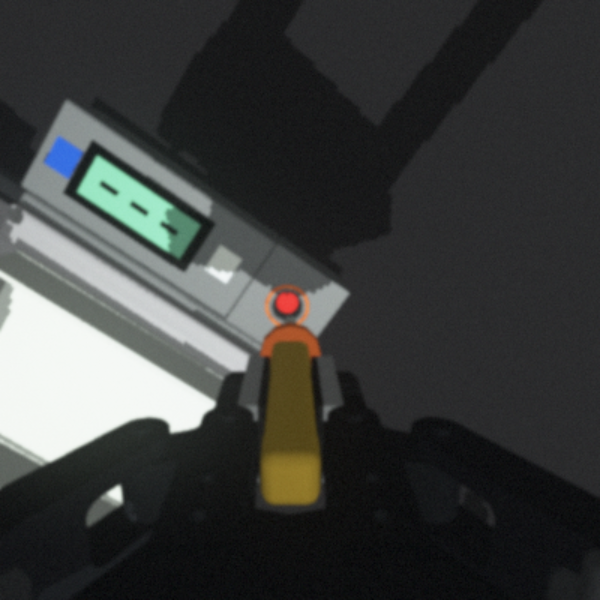

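apply_moves([
  {"jaw":0,"offset":[-2.4,-1.7,0],"rot":[0,0,0]},
  {"jaw":0,"offset":[0,0,15],"rot":[0,0,0]},
  {"jaw":0,"offset":[0,0,12],"rot":[0,0,0]},
  {"jaw":0,"offset":[0,0,0],"rot":[0,0,0]},
  {"jaw":0,"offset":[0,0,0],"rot":[0,0,0]},
])

```text
time_s: 40.05
eef_pos: [0.5062, 0.0541, 0.1215]
eef_rot: [-0.0, -0.296, 0.955, 0.0]
wrist_force: [0.3, -0.4, 0.0]
opening: 0.155
grasp_force: 58.4
```

Run:
```python
from fit import *
go(506.5,54.6,104,124.5)
```

```text
t 40.05 tcp [506.2  54.1 121.5] psi 124.4 tilt [-0.  0. -1.] open 0.16 gf 58.4 F [ 0.3 -0.4  0. ] | off [-0.6  0.3 17.5] rotz -0.1
```

apply_moves([
  {"jaw":0,"offset":[0,0,8],"rot":[0,0,0]},
  {"jaw":0,"offset":[0,0,5],"rot":[0,0,0]},
  {"jaw":0,"offset":[0,0,3],"rot":[0,0,0]},
  {"jaw":0,"offset":[0,0,1.5],"rot":[0,0,0]},
  {"jaw":0,"offset":[0,0,0],"rot":[0,0,0]},
])

```text
time_s: 40.67
eef_pos: [0.5062, 0.0541, 0.1043]
eef_rot: [-0.0, -0.296, 0.955, 0.0]
wrist_force: [-1.2, 0.5, 3.0]
opening: 0.162
grasp_force: 58.7
```

Run:
```python
from fit import *
go(506.5,54.6,104,124.5)
```

```text
t 40.67 tcp [506.2  54.1 104.3] psi 124.4 tilt [-0.  0. -1.] open 0.16 gf 58.7 F [-1.2  0.5  3. ] | off [-0.5  0.3  0.3] rotz -0.1
```

apply_moves([
  {"jaw":0,"offset":[0,0,1.5],"rot":[0,0,0]},
  {"jaw":0,"offset":[0,0,1.5],"rot":[0,0,0]},
  {"jaw":0,"offset":[0,0,0],"rot":[0,0,0]},
  {"jaw":0,"offset":[0,0,0],"rot":[0,0,0]},
  {"jaw":0,"offset":[0,0,0],"rot":[0,0,0]},
])

```text
time_s: 41.3
eef_pos: [0.5068, 0.0541, 0.1029]
eef_rot: [0.0, -0.296, 0.955, -0.0]
wrist_force: [-5.1, 1.9, 14.8]
opening: 0.154
grasp_force: 60.6
```

Run:
```python
from fit import *
go(506.5,54.6,104,124.5)
```

```text
t 41.3 tcp [506.8  54.1 102.9] psi 124.4 tilt [ 0.001 -0.    -1.   ] open 0.15 gf 60.6 F [-5.1  1.9 14.8] | off [-0.   0.6 -1.1] rotz -0.1
```

apply_moves([
  {"jaw":0,"offset":[0,0,-10],"rot":[0,0,0]},
  {"jaw":0,"offset":[0,0,-20],"rot":[0,0,0]},
  {"jaw":0,"offset":[0,0,-21],"rot":[0,0,0]},
  {"jaw":0,"offset":[0,0,0],"rot":[0,0,0]},
  {"jaw":0,"offset":[0,0,0],"rot":[0,0,0]},
])

```text
time_s: 41.92
eef_pos: [0.5058, 0.0541, 0.1513]
eef_rot: [-0.0, -0.296, 0.955, 0.0]
wrist_force: [-0.5, -0.1, 0.1]
opening: 0.156
grasp_force: 58.4
```

apply_moves([
  {"jaw":0,"offset":[-42,9,-1],"rot":[0,0,0]},
  {"jaw":0,"offset":[-42,9,-1],"rot":[0,0,0]},
  {"jaw":0,"offset":[-42,9,-1],"rot":[0,0,0]},
  {"jaw":0,"offset":[-42,9,-1],"rot":[0,0,0]},
  {"jaw":0,"offset":[-42,9,-1],"rot":[0,0,0]},
])

```text
time_s: 42.55
eef_pos: [0.6542, 0.2108, 0.1551]
eef_rot: [-0.001, -0.296, 0.955, 0.0]
wrist_force: [-0.1, -0.3, -0.9]
opening: 0.152
grasp_force: 58.4
```

apply_moves([
  {"jaw":0,"offset":[0,0,0],"rot":[0,0,0]},
  {"jaw":0,"offset":[0,0,0],"rot":[0,0,0]},
  {"jaw":0,"offset":[0,0,0],"rot":[0,0,0]},
  {"jaw":0,"offset":[0,0,0],"rot":[0,0,0]},
  {"jaw":0,"offset":[0,0,0],"rot":[0,0,0]},
])

```text
time_s: 43.18
eef_pos: [0.6541, 0.2094, 0.1575]
eef_rot: [0.0, -0.295, 0.955, -0.0]
wrist_force: [-0.2, 0.2, -0.3]
opening: 0.156
grasp_force: 58.4
```

Run:
```python
from fit import *
im,d,K,M=cam('wrist'); W=cloud(d,K,M); save(im,'w9.png')
go(654.4,211.5,86,124.4)
Q=np.linalg.inv(T(obs())); L=W@Q[:3,:3].T+Q[:3,3]
for a,b in ((.025,.04),(.045,.06),(.06,.08)):
    m=(np.abs(L[...,0])<.02)&(np.abs(L[...,1])<.02)&(L[...,2]>a)&(L[...,2]<b); p=L[m]*1000; print(a,len(p), np.round([np.percentile(p,2,0),np.percentile(p,98,0)],1).tolist() if len(p) else '')
```

```text
t 43.23 tcp [654.2 209.5 157.5] psi 124.4 tilt [ 0.  0. -1.] open 0.16 gf 58.4 F [ 0.5 -0.4 -0.1] | off [-1.3  1.5 71.5] rotz -0.0
0.025 512 [[-0.7, -10.7, 25.4], [11.3, 11.0, 34.3]]
0.045 0 
0.06 32 [[0.8, -2.3, 63.5], [2.7, 2.7, 74.4]]
```

apply_moves([
  {"jaw":0,"offset":[-1.3,1.5,0],"rot":[0,0,0]},
  {"jaw":0,"offset":[0,0,0],"rot":[0,0,0]},
  {"jaw":0,"offset":[0,0,15],"rot":[0,0,0]},
  {"jaw":0,"offset":[0,0,15],"rot":[0,0,0]},
  {"jaw":0,"offset":[0,0,5],"rot":[0,0,0]},
])

```text
time_s: 43.85
eef_pos: [0.6529, 0.2116, 0.1194]
eef_rot: [-0.002, -0.296, 0.955, 0.0]
wrist_force: [-0.1, 0.2, 0.1]
opening: 0.156
grasp_force: 58.4
```

Run:
```python
from fit import *
go(654.4,211.5,86.5,124.4)
```

```text
t 43.85 tcp [652.9 211.6 119.4] psi 124.4 tilt [-0.004 -0.001 -1.   ] open 0.16 gf 58.4 F [-0.1  0.2  0.1] | off [-1.3 -1.  32.9] rotz -0.0
```

apply_moves([
  {"jaw":0,"offset":[-1.2,-0.5,10],"rot":[0,0,0]},
  {"jaw":0,"offset":[0,0,10],"rot":[0,0,0]},
  {"jaw":0,"offset":[0,0,8],"rot":[0,0,0]},
  {"jaw":0,"offset":[0,0,3],"rot":[0,0,0]},
  {"jaw":0,"offset":[0,0,0],"rot":[0,0,0]},
])

```text
time_s: 44.48
eef_pos: [0.6556, 0.2121, 0.091]
eef_rot: [-0.0, -0.296, 0.955, 0.0]
wrist_force: [0.2, -0.5, -0.7]
opening: 0.158
grasp_force: 58.4
```

Run:
```python
from fit import *
go(654.4,211.5,86.5,124.4)
```

```text
t 44.48 tcp [655.6 212.1  91. ] psi 124.4 tilt [-0. -0. -1.] open 0.16 gf 58.4 F [ 0.2 -0.5 -0.7] | off [1.3 0.2 4.5] rotz -0.0
```

apply_moves([
  {"jaw":0,"offset":[0.8,0,3],"rot":[0,0,0]},
  {"jaw":0,"offset":[0,0,1],"rot":[0,0,0]},
  {"jaw":0.4,"offset":[0,0,0],"rot":[0,0,0]},
  {"jaw":0.4,"offset":[0,0,0],"rot":[0,0,0]},
  {"jaw":0.4,"offset":[0,0,0],"rot":[0,0,0]},
])

```text
time_s: 45.1
eef_pos: [0.6551, 0.2117, 0.0874]
eef_rot: [0.0, -0.296, 0.955, -0.0]
wrist_force: [-0.0, 0.1, -0.1]
opening: 0.398
grasp_force: 0.0
```

apply_moves([
  {"jaw":0.4,"offset":[0,0,-40],"rot":[0,0,0]},
  {"jaw":0.4,"offset":[0,0,-60],"rot":[0,0,0]},
  {"jaw":0.4,"offset":[0,0,-60],"rot":[0,0,0]},
  {"jaw":0.4,"offset":[0,0,-60],"rot":[0,0,0]},
  {"jaw":0.4,"offset":[0,0,-60],"rot":[0,0,0]},
])

```text
time_s: 45.72
eef_pos: [0.6547, 0.2116, 0.3694]
eef_rot: [0.0, -0.296, 0.955, -0.0]
wrist_force: [-0.1, -0.0, -0.3]
opening: 0.401
grasp_force: 0.0
```

Run:
```python
from fit import *
im,d,K,M=cam('wrist'); W=cloud(d,K,M); save(im,'w10.png')
rect(W,(.60,.71,.15,.27),(.045,.054),'stand top')
rect(W,(.60,.71,.15,.27),(.125,.16),'stylus top')
go(610,-112,400,90)
```

```text
stand top n 1342 c [654.5 211.2] wh [60.2 60. ] long axis ang 22.7 medz 49.7
stylus top n 139 c [654.6 212.1] wh [14.1 13.6] long axis ang 34.0 medz 135.2
t 45.77 tcp [657.  211.9 380.3] psi 124.4 tilt [ 0.015  0.002 -1.   ] open 0.4 gf 0.0 F [-1.4 -0.4  6.5] | off [ 221.5 -240.9  -21. ] rotz 34.4
```

apply_moves([
  {"jaw":0.4,"offset":[37,-40,-5],"rot":[0,0,0]},
  {"jaw":0.4,"offset":[37,-40,-5],"rot":[0,0,0]},
  {"jaw":0.4,"offset":[37,-40,-5],"rot":[0,0,0]},
  {"jaw":0.4,"offset":[37,-40,-5],"rot":[0,0,0]},
  {"jaw":0.4,"offset":[37,-40,0],"rot":[0,0,0]},
])

```text
time_s: 46.4
eef_pos: [0.615, -0.0596, 0.3878]
eef_rot: [0.001, -0.296, 0.955, -0.0]
wrist_force: [0.8, -0.6, 0.2]
opening: 0.401
grasp_force: 0.0
```

apply_moves([
  {"jaw":0.4,"offset":[36,-41,0],"rot":[0,0,0]},
  {"jaw":0.4,"offset":[0,0,0],"rot":[0,0,10.4]},
  {"jaw":0.4,"offset":[0,0,0],"rot":[0,0,10.4]},
  {"jaw":0.4,"offset":[0,0,0],"rot":[0,0,10.4]},
  {"jaw":0.4,"offset":[0,0,0],"rot":[0,0,10.4]},
])

```text
time_s: 47.02
eef_pos: [0.6087, -0.1122, 0.387]
eef_rot: [0.0, 0.066, 0.998, -0.0]
wrist_force: [-0.2, -0.5, 0.6]
opening: 0.4
grasp_force: 0.0
```

apply_moves([
  {"jaw":0.4,"offset":[0,0,0],"rot":[0,0,10.4]},
  {"jaw":0.4,"offset":[0,0,0],"rot":[0,0,10.4]},
  {"jaw":0.4,"offset":[0,0,0],"rot":[0,0,10.4]},
  {"jaw":0.4,"offset":[0,0,0],"rot":[0,0,10.4]},
  {"jaw":0.4,"offset":[0,0,0],"rot":[0,0,10.4]},
])

```text
time_s: 47.65
eef_pos: [0.6087, -0.1121, 0.387]
eef_rot: [0.0, 0.497, 0.868, 0.0]
wrist_force: [0.7, 0.1, 0.5]
opening: 0.396
grasp_force: 0.0
```

apply_moves([
  {"jaw":0.4,"offset":[0,0,0],"rot":[0,0,10.4]},
  {"jaw":0.4,"offset":[0,0,0],"rot":[0,0,10.4]},
  {"jaw":0.4,"offset":[0,0,0],"rot":[0,0,10.4]},
  {"jaw":0.4,"offset":[0,0,0],"rot":[0,0,10.4]},
  {"jaw":0.4,"offset":[0,0,0],"rot":[0,0,0]},
])

```text
time_s: 48.28
eef_pos: [0.6087, -0.1121, 0.3871]
eef_rot: [0.0, 0.77, 0.638, -0.0]
wrist_force: [0.8, -0.1, 0.7]
opening: 0.399
grasp_force: 0.0
```

Run:
```python
from fit import *
im,d,K,M=cam('wrist'); W=cloud(d,K,M); save(im,'w11.png')
rect(W,(.55,.7,-.2,-.04),(.265,.3),'capbar')
rect(W,(.55,.7,-.2,-.04),(.235,.262),'cap')
go(615,-109,257,-11)
```

```text
capbar n 704 c [ 615.2 -109.3] wh [39.5 12. ] long axis ang 77.3 medz 280.5
cap n 9456 c [ 615.3 -109.3] wh [112.  110.8] long axis ang 75.2 medz 250.6
t 48.33 tcp [ 608.7 -112.1  387.1] psi -10.6 tilt [ 0. -0. -1.] open 0.4 gf 0.0 F [0.6 0.1 0.3] | off [  4.2   5.6 130.1] rotz 0.4
```

View pics/w11.png

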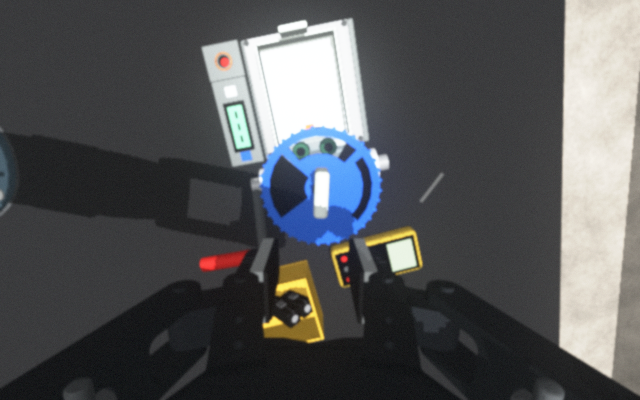

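apply_moves([
  {"jaw":0.4,"offset":[4,5.9,0],"rot":[0,0,2.1]},
  {"jaw":0.4,"offset":[0,0,50],"rot":[0,0,0]},
  {"jaw":0.4,"offset":[0,0,50],"rot":[0,0,0]},
  {"jaw":0.4,"offset":[0,0,20],"rot":[0,0,0]},
  {"jaw":0.4,"offset":[0,0,0],"rot":[0,0,0]},
])

```text
time_s: 48.95
eef_pos: [0.6148, -0.1091, 0.2662]
eef_rot: [-0.001, 0.782, 0.624, -0.001]
wrist_force: [0.1, 0.2, 0.1]
opening: 0.401
grasp_force: 0.0
```

Run:
```python
from fit import *
go(615.2,-109.3,256,-12.7)
```

```text
t 48.95 tcp [ 614.8 -109.1  266.2] psi -12.8 tilt [-0.002  0.001 -1.   ] open 0.4 gf 0.0 F [0.1 0.2 0.1] | off [-0.1  0.4 10.2] rotz -0.1
```

apply_moves([
  {"jaw":0.4,"offset":[0,0.3,9],"rot":[0,0,0]},
  {"jaw":0.05,"offset":[0,0,0],"rot":[0,0,0]},
  {"jaw":0.05,"offset":[0,0,0],"rot":[0,0,0]},
  {"jaw":0.05,"offset":[0,0,0],"rot":[0,0,0]},
  {"jaw":0.05,"offset":[0,0,0],"rot":[0,0,0]},
])

```text
time_s: 49.58
eef_pos: [0.6159, -0.1095, 0.2595]
eef_rot: [0.001, 0.782, 0.623, 0.0]
wrist_force: [-2.8, 1.8, 5.5]
opening: 0.123
grasp_force: 61.0
```

apply_moves([
  {"jaw":0.05,"offset":[0,0,0],"rot":[0,0,7]},
  {"jaw":0.05,"offset":[0,0,0],"rot":[0,0,8]},
  {"jaw":0.05,"offset":[0,0,0],"rot":[0,0,8]},
  {"jaw":0.05,"offset":[0,0,0],"rot":[0,0,8]},
  {"jaw":0.05,"offset":[0,0,0],"rot":[0,0,8]},
])

```text
time_s: 50.2
eef_pos: [0.6159, -0.1095, 0.2595]
eef_rot: [0.001, 0.946, 0.324, 0.001]
wrist_force: [-3.3, 0.4, 5.1]
opening: 0.122
grasp_force: 61.0
```

apply_moves([
  {"jaw":0.05,"offset":[0,0,0],"rot":[0,0,8]},
  {"jaw":0.05,"offset":[0,0,0],"rot":[0,0,8]},
  {"jaw":0.05,"offset":[0,0,0],"rot":[0,0,8]},
  {"jaw":0.05,"offset":[0,0,0],"rot":[0,0,8]},
  {"jaw":0.05,"offset":[0,0,0],"rot":[0,0,6.2]},
])

```text
time_s: 50.82
eef_pos: [0.6159, -0.1095, 0.2595]
eef_rot: [0.0, 1.0, -0.003, 0.001]
wrist_force: [-2.9, 1.1, 6.2]
opening: 0.129
grasp_force: 61.0
```

apply_moves([
  {"jaw":0.05,"offset":[0,0,0],"rot":[0,0,0]},
  {"jaw":0.05,"offset":[0,0,0],"rot":[0,0,0]},
  {"jaw":0.05,"offset":[0,0,0],"rot":[0,0,0]},
  {"jaw":0.05,"offset":[0,0,0],"rot":[0,0,0]},
  {"jaw":0.05,"offset":[0,0,0],"rot":[0,0,0]},
])

```text
time_s: 51.45
eef_pos: [0.6159, -0.1095, 0.2595]
eef_rot: [0.0, 1.0, -0.001, 0.001]
wrist_force: [-3.3, -0.2, 6.6]
opening: 0.12
grasp_force: 61.0
```

Run:
```python
from fit import *
go(615.2,-109.3,256,-90); print(obs()['torque'],obs()['q'])
```

```text
t 51.45 tcp [ 615.9 -109.5  259.5] psi -90.1 tilt [ 0.001 -0.001 -1.   ] open 0.12 gf 61.0 F [-3.3 -0.2  6.6] | off [-0.7 -0.2  3.5] rotz -0.1
[ 0.01043551  0.51062939 -0.08405404] [-3.65305095e-01  2.69412823e-01  1.44326466e+00 -1.55331178e-04
  1.42746944e+00  1.20745021e+00]
```

apply_moves([
  {"jaw":0.4,"offset":[0,0,0],"rot":[0,0,0]},
  {"jaw":0.4,"offset":[0,0,0],"rot":[0,0,0]},
  {"jaw":0.4,"offset":[0,0,-50],"rot":[0,0,0]},
  {"jaw":0.4,"offset":[0,0,-50],"rot":[0,0,0]},
  {"jaw":0.45,"offset":[-40,23,-20],"rot":[0,0,0]},
])

```text
time_s: 52.08
eef_pos: [0.5773, -0.132, 0.3813]
eef_rot: [0.001, 1.0, 0.0, 0.003]
wrist_force: [-0.6, -1.5, -0.3]
opening: 0.45
grasp_force: 0.0
```

apply_moves([
  {"jaw":0.45,"offset":[-40,23,0],"rot":[0,0,0]},
  {"jaw":0.45,"offset":[-38,23,0],"rot":[0,0,0]},
  {"jaw":0.45,"offset":[0,0,0],"rot":[0,0,0]},
  {"jaw":0.45,"offset":[0,0,0],"rot":[0,0,0]},
  {"jaw":0.45,"offset":[0,0,0],"rot":[0,0,0]},
])

```text
time_s: 52.7
eef_pos: [0.4982, -0.1776, 0.3779]
eef_rot: [-0.0, 1.0, -0.0, -0.0]
wrist_force: [-0.2, 0.7, 0.5]
opening: 0.451
grasp_force: 0.0
```

Run:
```python
from fit import *
im,d,K,M=cam('wrist'); W=cloud(d,K,M); save(im,'w12.png')
rect(W,(.55,.7,-.2,-.04),(.265,.3),'capbar')
hsv=cv2.cvtColor(im,cv2.COLOR_RGB2HSV); red=((hsv[...,0]<6)|(hsv[...,0]>174))&(hsv[...,1]>150)
W2=W.copy(); W2[~red]=np.nan
rect(W2,(.43,.57,-.23,-.12),(.19,.24),'crank')
go(498,-178,196,-90)
im,d,K,M=cam('top'); W=cloud(d,K,M); save(cv2.resize(im[100:240,280:480],None,fx=3,fy=3),'t12.png')
```

```text
capbar n 1318 c [ 614.7 -110.4] wh [39.5 12.5] long axis ang -0.4 medz 280.2
crank n 922 c [ 500.4 -179.4] wh [61.  15.1] long axis ang -0.4 medz 221.5
t 52.75 tcp [ 498.2 -177.5  377.9] psi -90.0 tilt [-0.  0. -1.] open 0.45 gf 0.0 F [ 0.1 -1.6 -0.1] | off [-1.000e-01  5.000e-01  1.819e+02] rotz -0.0
```

View pics/w12.png

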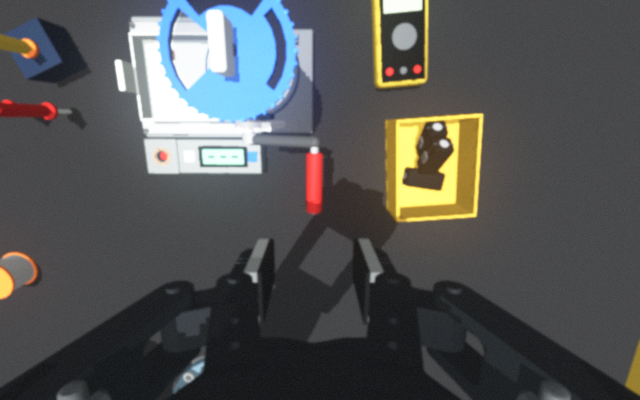

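apply_moves([
  {"jaw":0.45,"offset":[0,1,60],"rot":[0,0,0]},
  {"jaw":0.45,"offset":[0,0,60],"rot":[0,0,0]},
  {"jaw":0.45,"offset":[0,0,45],"rot":[0,0,0]},
  {"jaw":0.45,"offset":[0,0,16],"rot":[0,0,0]},
  {"jaw":0.45,"offset":[0,0,0],"rot":[0,0,0]},
])

```text
time_s: 53.42
eef_pos: [0.4976, -0.1788, 0.1969]
eef_rot: [-0.0, 1.0, -0.001, -0.001]
wrist_force: [1.4, -1.2, 1.3]
opening: 0.45
grasp_force: 0.0
```

apply_moves([
  {"jaw":0.05,"offset":[0,0,0],"rot":[0,0,0]},
  {"jaw":0.05,"offset":[0,0,0],"rot":[0,0,0]},
  {"jaw":0.05,"offset":[0,0,0],"rot":[0,0,0]},
  {"jaw":0.05,"offset":[0,0,0],"rot":[0,0,0]},
  {"jaw":0.05,"offset":[0,0,0],"rot":[0,0,0]},
])

```text
time_s: 54.05
eef_pos: [0.4988, -0.1784, 0.1996]
eef_rot: [-0.0, 1.0, -0.001, 0.002]
wrist_force: [0.3, 6.5, 2.7]
opening: 0.158
grasp_force: 58.4
```

Run:
```python
from fit import *
go(498,-178.5,196,-90)
```

```text
t 54.05 tcp [ 498.8 -178.4  199.6] psi -90.1 tilt [ 0.004  0.    -1.   ] open 0.16 gf 58.4 F [0.3 6.5 2.7] | off [-0.8  0.1  3.6] rotz -0.1
```

Run:
```python
from fit import *
im,d,K,M=cam('top'); W=cloud(d,K,M)
rect(W,(.53,.70,-.055,.085),(.073,.085),'tray rim')
rect(W,(.58,.65,.04,.085),(.092,.115),'tab')
```

```text
tray rim n 137 c [614.5   5.3] wh [120.2 111.1] long axis ang -89.9 medz 75.5
tab n 36 c [613.8  64.1] wh [33.9  6.1] long axis ang 0.7 medz 101.2
```

apply_moves([
  {"jaw":0.05,"offset":[0,-8,-11.4],"rot":[0,0,0]},
  {"jaw":0.05,"offset":[0,-9.9,-9.9],"rot":[0,0,0]},
  {"jaw":0.05,"offset":[0,-11.4,-8],"rot":[0,0,0]},
  {"jaw":0.05,"offset":[0,-12.6,-5.9],"rot":[0,0,0]},
  {"jaw":0.05,"offset":[0,-13.5,-3.6],"rot":[0,0,0]},
])

```text
time_s: 54.72
eef_pos: [0.499, -0.1249, 0.2383]
eef_rot: [0.002, 1.0, -0.001, 0.002]
wrist_force: [4.7, -4.3, -6.1]
opening: 0.161
grasp_force: 59.1
```

Run:
```python
from fit import *
go(498,-109.3-13.9,175+78.8-15.4,-90)
```

```text
t 54.73 tcp [ 499.  -124.9  238.3] psi -90.2 tilt [ 0.005 -0.004 -1.   ] open 0.16 gf 59.1 F [ 4.7 -4.3 -6.1] | off [-1.1 -1.7 -0.1] rotz -0.2
```

apply_moves([
  {"jaw":0.05,"offset":[0,-13.9,-1.2],"rot":[0,0,0]},
  {"jaw":0.05,"offset":[0,-13.9,1.2],"rot":[0,0,0]},
  {"jaw":0.05,"offset":[0,-13.5,3.6],"rot":[0,0,0]},
  {"jaw":0.05,"offset":[0,-12.6,5.9],"rot":[0,0,0]},
  {"jaw":0.05,"offset":[0,-11.4,8],"rot":[0,0,0]},
])

```text
time_s: 55.35
eef_pos: [0.4994, -0.0581, 0.2213]
eef_rot: [0.001, 1.0, -0.001, 0.003]
wrist_force: [1.1, -0.9, 5.3]
opening: 0.16
grasp_force: 60.4
```

apply_moves([
  {"jaw":0.05,"offset":[0,-5.2,4.7],"rot":[0,0,0]},
  {"jaw":0.05,"offset":[0,-4.7,5.2],"rot":[0,0,0]},
  {"jaw":0.05,"offset":[0,-4.2,5.5],"rot":[0,0,0]},
  {"jaw":0.05,"offset":[0,-3.8,5.9],"rot":[0,0,0]},
  {"jaw":0.05,"offset":[0,-3.2,6.2],"rot":[0,0,0]},
])

```text
time_s: 55.98
eef_pos: [0.4995, -0.0364, 0.1931]
eef_rot: [-0.0, 1.0, -0.001, 0.002]
wrist_force: [2.6, 1.8, 5.2]
opening: 0.157
grasp_force: 60.4
```

apply_moves([
  {"jaw":0.05,"offset":[0,-2.7,6.5],"rot":[0,0,0]},
  {"jaw":0.05,"offset":[0,0,0],"rot":[0,0,0]},
  {"jaw":0.05,"offset":[0,0,0],"rot":[0,0,0]},
  {"jaw":0.05,"offset":[0,0,0],"rot":[0,0,0]},
  {"jaw":0.05,"offset":[0,0,0],"rot":[0,0,0]},
])

```text
time_s: 56.6
eef_pos: [0.4994, -0.0334, 0.1858]
eef_rot: [-0.001, 1.0, -0.001, 0.002]
wrist_force: [6.3, 4.5, 0.4]
opening: 0.165
grasp_force: 59.8
```

Run:
```python
from fit import *
go(498,-109.3+75.2,175+27.4-15.4,-90)
im,d,K,M=cam('scene');save(cv2.resize(im[140:320,210:380],None,fx=3.2,fy=3.2,interpolation=cv2.INTER_CUBIC),'s13.png')
W=cloud(d,K,M)
for r in ctrl.outline_of('scene','core0_mid')[:8]: print(round(r['score'],2),np.round(r['position']),np.round(np.nanmedian(W[r['region']],0),3))
```

```text
t 56.6 tcp [499.4 -33.4 185.8] psi -90.1 tilt [ 0.005  0.001 -1.   ] open 0.16 gf 59.8 F [6.3 4.5 0.4] | off [-1.4  0.7 -1.2] rotz -0.1
0.69 [376. 383.] [0.668 0.383 0.012]
0.54 [296. 256.] [0.585 0.021 0.066]
```

View pics/s13.png

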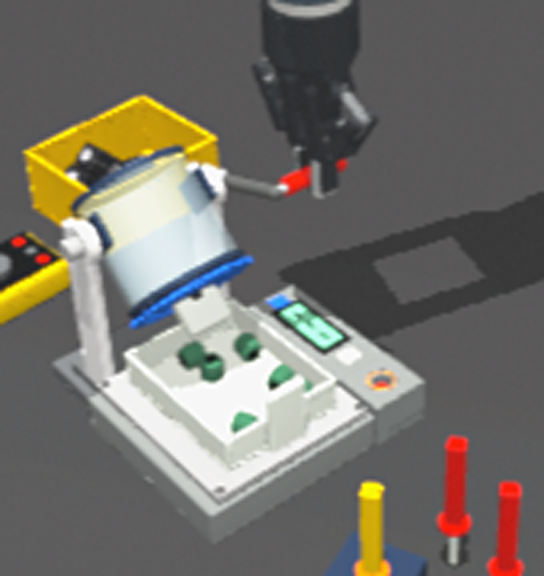

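```bash
cat > cores.py <<'E'
from fit import *
def cores(n,name):
    im,d,K,M=cam(n); save(im,name); W=cloud(d,K,M)
    h=cv2.cvtColor(im,cv2.COLOR_RGB2HSV)
    g=(h[...,0]>60)&(h[...,0]<95)&(h[...,1]>70)&(h[...,2]<150)&(W[...,0]>.54)&(W[...,0]<.69)&(W[...,1]>-.2)&(W[...,1]<.07)&(W[...,2]>.04)
    k,l,s,c=cv2.connectedComponentsWithStats(g.astype(np.uint8))
    for i in range(1,k):
        if s[i,4]>8: print(n,s[i,4],s[i,2:4],np.round(c[i]),np.round(np.nanmedian(W[l==i],0)*1000))
E
python3 - <<'E'
from cores import *
cores('scene','s14.png'); cores('wrist','w14.png'); cores('top','t14.png')
E
```

```text
scene 34 [7 8] [286. 248.] [582. -28.  65.]
scene 72 [13 12] [272. 252.] [621. -44.  66.]
scene 13 [7 4] [296. 259.] [590.  20.  64.]
wrist 231 [25 27] [220.  23.] [632.  36.  67.]
wrist 268 [25 27] [259.  95.] [582.   7.  67.]
wrist 279 [23 26] [229.  96.] [581.  31.  67.]
wrist 66 [ 9 11] [307. 109.] [572. -29.  67.]
```

apply_moves([
  {"jaw":0.05,"offset":[0,5.9,-12.6],"rot":[0,0,0]},
  {"jaw":0.05,"offset":[0,8,-11.4],"rot":[0,0,0]},
  {"jaw":0.05,"offset":[0,9.9,-9.9],"rot":[0,0,0]},
  {"jaw":0.05,"offset":[0,11.4,-8],"rot":[0,0,0]},
  {"jaw":0.05,"offset":[0,12.6,-5.9],"rot":[0,0,0]},
])

```text
time_s: 57.48
eef_pos: [0.4992, -0.0801, 0.2342]
eef_rot: [-0.002, 1.0, -0.0, 0.002]
wrist_force: [5.3, 8.4, 0.9]
opening: 0.166
grasp_force: 60.0
```

apply_moves([
  {"jaw":0.05,"offset":[0,13.5,-3.6],"rot":[0,0,0]},
  {"jaw":0.05,"offset":[0,13.9,-1.2],"rot":[0,0,0]},
  {"jaw":0.05,"offset":[0,13.9,1.2],"rot":[0,0,0]},
  {"jaw":0.05,"offset":[0,13.5,3.6],"rot":[0,0,0]},
  {"jaw":0.05,"offset":[0,12.6,5.9],"rot":[0,0,0]},
])

```text
time_s: 58.1
eef_pos: [0.4989, -0.1494, 0.2287]
eef_rot: [-0.0, 1.0, -0.001, 0.002]
wrist_force: [2.0, 5.1, 4.2]
opening: 0.163
grasp_force: 60.4
```

apply_moves([
  {"jaw":0.05,"offset":[0,11.4,8],"rot":[0,0,0]},
  {"jaw":0.05,"offset":[0,9.9,9.9],"rot":[0,0,0]},
  {"jaw":0.05,"offset":[0,8,11.4],"rot":[0,0,0]},
  {"jaw":0.05,"offset":[0,0.5,1.5],"rot":[0,0,0]},
  {"jaw":0.05,"offset":[0,0,0],"rot":[0,0,0]},
])

```text
time_s: 58.72
eef_pos: [0.4989, -0.1786, 0.1991]
eef_rot: [-0.0, 1.0, -0.001, 0.002]
wrist_force: [-4.2, 8.1, 20.2]
opening: 0.163
grasp_force: 61.9
```

Run:
```python
from fit import *
go(498,-178.4,199.6,-90)
im,d,K,M=cam('top'); W=cloud(d,K,M)
rect(W,(.55,.7,-.2,-.04),(.265,.3),'capbar')
```

```text
t 58.73 tcp [ 498.9 -178.6  199.1] psi -90.1 tilt [ 0.004  0.001 -1.   ] open 0.16 gf 61.9 F [-4.2  8.1 20.2] | off [-0.9 -0.2 -0.5] rotz -0.1
capbar n 79 c [ 614.3 -109.2] wh [38.  10.3] long axis ang 0.6 medz 278.7
```

apply_moves([
  {"jaw":0.45,"offset":[0,0,0],"rot":[0,0,0]},
  {"jaw":0.45,"offset":[0,0,0],"rot":[0,0,0]},
  {"jaw":0.45,"offset":[0,0,-60],"rot":[0,0,0]},
  {"jaw":0.4,"offset":[0,0,-60],"rot":[0,0,0]},
  {"jaw":0.4,"offset":[0,0,-62],"rot":[0,0,0]},
])

```text
time_s: 59.4
eef_pos: [0.497, -0.1794, 0.3787]
eef_rot: [-0.0, 1.0, -0.001, -0.001]
wrist_force: [1.0, -0.5, -0.1]
opening: 0.397
grasp_force: 0.0
```

apply_moves([
  {"jaw":0.4,"offset":[38.5,-23,0],"rot":[0,0,0]},
  {"jaw":0.4,"offset":[38.5,-23,0],"rot":[0,0,0]},
  {"jaw":0.4,"offset":[38.5,-23,0],"rot":[0,0,0]},
  {"jaw":0.4,"offset":[0,0,0],"rot":[0,0,0]},
  {"jaw":0.4,"offset":[0,0,0],"rot":[0,0,0]},
])

```text
time_s: 60.02
eef_pos: [0.6127, -0.1109, 0.3767]
eef_rot: [-0.0, 1.0, -0.001, -0.001]
wrist_force: [-0.1, -0.1, 0.0]
opening: 0.4
grasp_force: 0.0
```

Run:
```python
from cores import *
im,d,K,M=cam('wrist'); W=cloud(d,K,M); save(im,'w15.png')
rect(W,(.55,.7,-.2,-.04),(.265,.3),'capbar')
rect(W,(.55,.7,-.2,-.04),(.235,.262),'cap')
go(615.2,-109.5,257,-90)
cores('scene','s15.png'); cores('top','t15.png')
```

```text
capbar n 751 c [ 615.4 -110.4] wh [39.9 11.4] long axis ang -0.1 medz 280.5
cap n 9602 c [ 615.2 -110.1] wh [111.5 110.6] long axis ang -33.5 medz 250.7
t 60.08 tcp [ 612.5 -111.3  377.2] psi -90.1 tilt [-0.001 -0.    -1.   ] open 0.4 gf 0.0 F [-0.3  0.1 -0.5] | off [  2.8  -1.8 120.2] rotz -0.1
scene 15 [7 4] [287. 249.] [584. -23.  63.]
scene 45 [13  9] [273. 254.] [621. -30.  62.]
scene 15 [8 4] [295. 259.] [590.  21.  62.]
top 9 [6 4] [300. 164.] [631.  37.  68.]
```

apply_moves([
  {"jaw":0.4,"offset":[2.8,-1.4,50],"rot":[0,0,0]},
  {"jaw":0.4,"offset":[0,0,45],"rot":[0,0,0]},
  {"jaw":0.4,"offset":[0,0,20],"rot":[0,0,0]},
  {"jaw":0.4,"offset":[0,0,3],"rot":[0,0,0]},
  {"jaw":0.4,"offset":[0,0,0],"rot":[0,0,0]},
])

```text
time_s: 60.8
eef_pos: [0.6167, -0.11, 0.2616]
eef_rot: [0.001, 1.0, -0.001, 0.001]
wrist_force: [0.9, -0.6, 0.8]
opening: 0.398
grasp_force: 0.0
```

apply_moves([
  {"jaw":0.05,"offset":[0,0,0],"rot":[0,0,0]},
  {"jaw":0.05,"offset":[0,0,0],"rot":[0,0,0]},
  {"jaw":0.05,"offset":[0,0,0],"rot":[0,0,0]},
  {"jaw":0.05,"offset":[0,0,0],"rot":[0,0,0]},
  {"jaw":0.05,"offset":[0,0,0],"rot":[0,0,0]},
])

```text
time_s: 61.42
eef_pos: [0.6168, -0.1095, 0.2618]
eef_rot: [0.0, 1.0, -0.001, 0.002]
wrist_force: [0.3, 0.5, 6.4]
opening: 0.122
grasp_force: 60.3
```

apply_moves([
  {"jaw":0.05,"offset":[0,0,0],"rot":[0,0,8]},
  {"jaw":0.05,"offset":[0,0,0],"rot":[0,0,9]},
  {"jaw":0.05,"offset":[0,0,0],"rot":[0,0,9]},
  {"jaw":0.05,"offset":[0,0,0],"rot":[0,0,9]},
  {"jaw":0.05,"offset":[0,0,0],"rot":[0,0,9]},
])

```text
time_s: 62.05
eef_pos: [0.6165, -0.1102, 0.2619]
eef_rot: [0.0, 0.926, -0.378, 0.002]
wrist_force: [-1.5, -1.0, 6.6]
opening: 0.124
grasp_force: 60.4
```

apply_moves([
  {"jaw":0.05,"offset":[0,0,0],"rot":[0,0,9]},
  {"jaw":0.05,"offset":[0,0,0],"rot":[0,0,9]},
  {"jaw":0.05,"offset":[0,0,0],"rot":[0,0,9]},
  {"jaw":0.05,"offset":[0,0,0],"rot":[0,0,9]},
  {"jaw":0.05,"offset":[0,0,0],"rot":[0,0,9]},
])

```text
time_s: 62.68
eef_pos: [0.6159, -0.1104, 0.2618]
eef_rot: [0.001, 0.711, -0.703, 0.001]
wrist_force: [-4.6, -1.5, 8.0]
opening: 0.119
grasp_force: 60.6
```

apply_moves([
  {"jaw":0.05,"offset":[0,0,0],"rot":[0,0,1]},
  {"jaw":0.05,"offset":[0,0,0],"rot":[0,0,0]},
  {"jaw":0.05,"offset":[0,0,0],"rot":[0,0,0]},
  {"jaw":0.05,"offset":[0,0,0],"rot":[0,0,0]},
  {"jaw":0.05,"offset":[0,0,0],"rot":[0,0,0]},
])

```text
time_s: 63.3
eef_pos: [0.6158, -0.1105, 0.2618]
eef_rot: [-0.0, -0.706, 0.708, -0.001]
wrist_force: [-4.4, -2.3, 7.7]
opening: 0.125
grasp_force: 60.5
```

Run:
```python
from cores import *
go(615.2,-109.5,257,-180); print(obs()['torque'],obs()['q'])
```

```text
t 63.3 tcp [ 615.8 -110.5  261.8] psi 179.9 tilt [ 0.001 -0.002 -1.   ] open 0.12 gf 60.5 F [-4.4 -2.3  7.7] | off [-1.   0.6  4.8] rotz -0.1
[-0.27725117  0.91136506 -0.08577937] [-3.65904947e-01  2.68196394e-01  1.44015075e+00 -1.89193078e-03
  1.43150486e+00  2.77825451e+00]
```

apply_moves([
  {"jaw":0.4,"offset":[0,0,0],"rot":[0,0,0]},
  {"jaw":0.4,"offset":[0,0,0],"rot":[0,0,0]},
  {"jaw":0.4,"offset":[0,0,-50],"rot":[0,0,0]},
  {"jaw":0.4,"offset":[0,0,-60],"rot":[0,0,0]},
  {"jaw":0.4,"offset":[0,0,-10],"rot":[0,0,0]},
])

```text
time_s: 63.92
eef_pos: [0.6176, -0.1098, 0.3855]
eef_rot: [0.002, -0.707, 0.708, -0.004]
wrist_force: [0.7, 0.1, -0.7]
opening: 0.399
grasp_force: 0.0
```

Run:
```python
from cores import *
im,d,K,M=cam('wrist'); W=cloud(d,K,M)
rect(W,(.55,.7,-.2,-.04),(.265,.3),'capbar'); go()
```

```text
capbar n 714 c [ 614.5 -110.8] wh [39.7 11.8] long axis ang 89.9 medz 280.4
t 63.98 tcp [ 617.2 -109.7  384.1] psi 179.9 tilt [ 0.007 -0.002 -1.   ] open 0.4 gf 0.0 F [ 0.3 -0.5  0.1] | off [0. 0. 0.] rotz None
```

apply_moves([
  {"jaw":0.4,"offset":[0,50,0],"rot":[0,0,0]},
  {"jaw":0.4,"offset":[0,50,0],"rot":[0,0,0]},
  {"jaw":0.4,"offset":[0,50,0],"rot":[0,0,0]},
  {"jaw":0.4,"offset":[0,0,0],"rot":[0,0,0]},
  {"jaw":0.4,"offset":[0,0,0],"rot":[0,0,0]},
])

```text
time_s: 64.6
eef_pos: [0.4661, -0.1091, 0.3788]
eef_rot: [0.0, -0.706, 0.708, 0.0]
wrist_force: [1.0, -0.6, 0.8]
opening: 0.402
grasp_force: 0.0
```

Run:
```python
from cores import *
go()
im,d,K,M=cam('top'); W=cloud(d,K,M)
rect(W,(.53,.70,-.055,.085),(.073,.085),'tray rim')
rect(W,(.58,.65,.03,.1),(.092,.115),'tab')
rect(W,(.62,.70,.16,.26),(.11,.16),'stylus')
rect(W,(.62,.72,-.06,.1),(.042,.05),'pan part')
im2,d,K,M=cam('scene'); W=cloud(d,K,M)
rect(W,(.55,.7,-.2,-.04),(.265,.3),'capbar')
a=cv2.resize(im[90:240,170:470],None,fx=2.6,fy=2.6,interpolation=cv2.INTER_CUBIC)[:,:780]
b=cv2.resize(im2[140:330,180:400],(0,0),fx=1.0,fy=1.0); b=cv2.resize(b,(240,207))
b=cv2.resize(im2[160:280,200:400],(350,210),interpolation=cv2.INTER_CUBIC)
out=np.zeros((600,780,3),np.uint8); out[:390]=a; out[390:,:350]=b; save(out,'f.png')
```

```text
t 64.6 tcp [ 466.1 -109.1  378.8] psi 179.9 tilt [-0.  0. -1.] open 0.4 gf 0.0 F [ 1.  -0.6  0.8] | off [0. 0. 0.] rotz None
tray rim n 144 c [614.4   5.3] wh [120.1 110.9] long axis ang -89.8 medz 76.1
tab n 38 c [614.1  64.1] wh [34.8  6.3] long axis ang 0.7 medz 101.6
stylus n 33 c [655.2 211.3] wh [14.4 13.1] long axis ang 30.7 medz 132.8
pan part n 589 c [657.2   7.7] wh [133.1  73.8] long axis ang 89.7 medz 46.2
capbar n 94 c [ 615.4 -103.7] wh [40.4 15.1] long axis ang -88.7 medz 276.5
```

View pics/f.png

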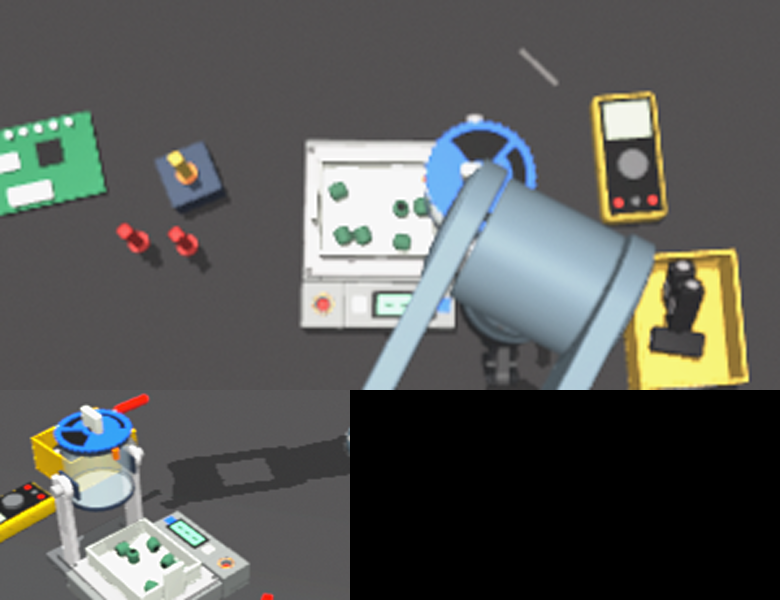

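```bash
python3 -c "
from bench import ctrl
print(ctrl.hand_in())"
```

```text
the job is handed in; nothing more can be done
None
```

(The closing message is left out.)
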